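# Run a stopwatch's retaining ring home with a pin spanner

### The job

Take the two-pin spanner from its wooden stand, feel its pins into the two holes of the recessed ring that holds the stopwatch's glass, and turn the ring clockwise (seen from above) until it stops, fully home. Then put the spanner back upright in its stand, pins in the stand's holes. Be gentle: only light pressure on the ring and no forcing against the stop, touch the watch with nothing but the spanner, and leave the other things on the shelf where they are.

Things in the scene. Friction and masses are not known exactly. Their poses are not given: they have to be found in the camera images.
- watch: Chrome stopwatch fixed face up in a black cradle (base 100 x 92 x 12 mm). Origin: centre of the cradle's underside; z up on the watch's axis; x towards the crown (knob 42 to 53 mm out, up to 34 mm high, two small pushers beside it). Spanner load on watch, ring and glass (press plus both pins' turning forces) must stay under 25 N till the ring is near its stop, under 40 N (0.8 N m of turning) there.
- watch_rim (a point): Centre of the round case's rim, on the watch's axis, 42 mm above the watch's origin. Case 72 mm outer diameter, open bore 54 mm, with the recessed steel retaining ring (outer 52, inner 29 mm diameter, 5 mm thick) and the clear glass under it down in the bore.
- ring_top (a point): Centre of the ring's flat top face, on the watch's axis, 36 mm above the watch's origin (6 mm below the rim); x is the watch's x, it does not turn with the ring. The ring has two opposite holes right through it, centres 20 mm from the axis, 6.4 mm wide (round the ring) by 7.6 mm (radially), 5 mm deep, closed below by the glass.
- thread (a joint): How far the ring is screwed in (rad): 0.05 to 0.3 at the start, growing as it turns clockwise from above, 0.75 at the hard stop = home. Friction about 0.12 N m; stays where left. It does not tell where the holes are (the thread begins anywhere): at the start their line lies anywhere within 0.41 rad, either way, of the watch's x axis.
- spanner: Two-pin spanner, about 140 g, standing pins down in its stand. Origin midway between the pin tips; z up, x along the line of pins. Steel pins 5 mm thick with round (hemispherical) ends at x = +20 and -20 mm, z 0 to 18 mm; cross bar 56 x 14 mm, z 18 to 26; upright black grip block 32 (x) by 14 mm (y), z 26 to 72. The same if turned half round.
- spanner_grip (a point): Middle of the spanner's grip block, 50 mm above the pin tips; axes as the spanner's. Grip the block's two flat faces here, across its 14 mm (along y).
- stand: Wooden stand fixed on the shelf, 76 (x) by 40 (y) by 26 mm high; origin at the centre of its underside. Two upright square holes, 10 x 10 mm, 22 mm deep, at x = +20 and -20 mm in its top. The spanner rests in it, cross bar on its top, so the pin tips are 8 mm above the stand's origin.
- ball0_center (a point): Centre of a match ball, 72 mm diameter, fixed to its loose black ceramic stand, 50 mm above the shelf; leave it where it stands
- ball1_center (a point): Centre of a second match ball, 72 mm diameter, fixed to its loose black ceramic stand, 50 mm above the shelf; leave it where it stands
- paperweight: Glass paperweight, 60 mm diameter, 33 mm high, origin under its centre; leave it where it stands
- loupe_center (a point): Centre of a loose black eye loupe, a 32 mm diameter, 30 mm high cylinder; leave it where it stands
- parts_tin: Flat aluminium tin 60 x 45 x 16 mm, origin under its centre; leave it where it stands
- pen: Dark steel pen 130 mm long, 10 mm thick, lying down; leave it where it stands
- notebook: Blue notebook 190 x 130 x 14 mm, origin under its centre; leave it where it stands

How it is judged:
On the way, in this order (a step that is already met when the one before it is completed fails the run):
1. the spanner's pins are in the ring's two holes, at least 2 mm deep, before the ring is home (z of spanner in the frame of ring_top below -0.002 m and horizontal distance between spanner and ring_top below 0.004 m and angle between spanner's own z axis and vertical below 0.15 rad and value of joint thread below 0.55 rad), for 0.1 s.
2. the ring is turned fully home by the spanner, its pins still in the holes (z of spanner in the frame of ring_top below -0.002 m and horizontal distance between spanner and ring_top below 0.004 m and angle between spanner's own z axis and vertical below 0.15 rad and value of joint thread above 0.68 rad), for 0.1 s.
At the end, for the whole second after the job is handed in: The ring is home (turned to within 0.07 rad of the stop); the spanner stands released, still and upright (within 0.1 rad) in its stand, pins in its holes: tips under 10 mm above the stand's underside, within 6 mm of its centre (value of joint thread above 0.68 rad and horizontal distance between spanner and stand below 0.006 m and z of spanner in the frame of stand below 0.01 m and angle between spanner's own z axis and vertical below 0.1 rad and linear speed of spanner below 0.02 m/s); the robot touches nothing.
It fails at once if the spanner loads the watch, ring or glass with more than 40 N (contact force between spanner and watch above 40 N).
It fails at once if the spanner loads the watch, ring or glass with more than 25 N before the ring is near its stop (within 0.11 rad) (value of joint thread below 0.64 rad and contact force between spanner and watch above 25 N).
It fails at once if the fingers touch the watch (contact force between the fingers and watch above 1 N).
It fails at once if the arm touches the watch (contact force between the arm and watch above 1 N).
It fails at once if another thing on the shelf is moved by more than 15 mm (distance of any of ball0_center, ball1_center, paperweight, loupe_center, parts_tin, pen, notebook from where it was at the start of the episode above 0.015 m).
It also fails if it takes over 61 s, if anything falls off the work surface, if the arm or the gripper's body presses on something with over 40 N, if the wrist force passes 120 N, or if a joint passes its speed limit or range.

### The arm

A 6-joint arm with a two-finger parallel gripper is mounted at the origin on the work surface. World frame = base frame: x ahead of the robot, y to its left, z up, the work surface at z = 0. Lengths are in m, angles in rad, forces in N, time in s.
With the tool pointing down it reaches from about 0.35 to 0.85 m from the base axis. Payload 8.1 kg.
Tool frame: the origin (TCP) lies between the finger pads; the fingertips stand 14 mm ahead of it and the grasp point (between the pads) lies 5 mm behind it; z points along the fingers, y is the direction in which the jaws open and shut (so a half turn about z gives the same grasp; the last joint's range is limited). The gripper opens to 93 mm and grips with 3 to 60 N. Pads are 15 mm wide; open, the fingers measure 128 mm over their backs; the gripper's body (75 mm by 188 mm) begins 65 mm behind the grasp point.
Start: joints at [-1.432, 0.13, 1.488, -0, 1.523, -0.085], TCP at [0.133, -0.585, 0.233] pointing down, gripper open.
Joint ranges: [-2.96, 2.96], [-0.89, 2.26], [0.02, 2.5], [-1.34, 4.48], [0, 2.73], [-2.66, 2.66]. Speed limits (rad/s): [2.39, 2.39, 2.79, 3.14, 3.14, 3.14].

### API

Orientations are given as a rotation vector (axis times angle).
In Python, from plant import robot gives the robot as it stands.
- The arm moves only by the tool step_arm, never from a script. Its argument "targets" is a list of rows, each an object of numbers: "tx", "ty", "tz": the shift along the tool's x, y, z in mm; "ax", "ay", "az": the turn, a rotation vector about the tool's x, y, z in rad; "grip": the closure in counts, from 0 (fully open) to 255 (shut). In form: [{"tx": .., "ty": .., "tz": .., "ax": .., "ay": .., "az": .., "grip": ..}, ...]. A call has 1 to 20 rows; each row shifts and turns the commanded pose from where the row before left it, along the tool's axes as they then stand; what a row does not reach is not made up. A row lasts 1/10 s, in which the tool goes at most 50 mm and 8.59 degrees, less where a joint would pass 70% of its speed; a pose out of reach is approached as far as the arm can. A call with a gripper value outside its range is refused whole. The fingers move at their own pace and stop on an object; "squeeze" is the grip in N (left out, the last holds). Time passes only in rows, so rows that do not move let the fingers close. It gives the time, the measured TCP pose, the force and the opening at its end, in the units of the state.
- robot.read_state(): the state, without advancing time (a new reading comes with each control period).
- robot.read_camera(name): name is "side" or "top" or "wrist"; returns a dict with "frame" (384x512x3 uint8, blue, green, red), "fx", "fy", "cx", "cy" (pixels), "k1" (the pictures are not rectified: a ray, as slopes to the right and down, at radius r is drawn at 1 + k1 r^2 times it, then the intrinsics apply), "R" (3x3) and "t" (3): a world point X has camera coordinates R X + t. Camera axes: x right, y down, z forward; pixel columns grow to the right and rows downward; lengths in m; the calibration is good to about 2 mm. A picture is of the moment at which its call begins. There is no depth.
- robot.close_job(): hands the job in, once; it reports no verdict.
The state is a dict: "t": time; "q": joint angles; "dq": joint speeds; "joint_torque": joint torques, N m; "tool_pos": TCP position; "orientation": TCP orientation; "force": force on the tool from outside, world axes, zero at the start; "wrist_torque": the same for the moment, N m; "opening": finger opening in m.
Only numpy, scipy, OpenCV 4.12 (cv2) and the standard library are available. Lean on these libraries where they do the work, as an engineer would, in place of code of your own. Each camera call takes 0.05 s, during which the arm holds its last target.

## Working session

There is one attempt and no reset: what is moved stays moved. The work goes in short steps, Python scripts to look and compute and a tool call to move; the robot and the scene stay as the last step left them, time stands still between calls to the robot, and variables do not carry over. Pictures are saved under pics/ and viewed, and the job is handed in when it is done.

Besides the shell and the picture viewer there is one more tool, called after "Request:" in YAML: its name, and indented under it one key for each argument. step_arm: Moves the arm, as the interface text tells. Its arguments: {"type":"object","properties":{"targets":{"type":"array"},"squeeze":{"type":"number"}},"required":["targets"]}

```bash
ls; mkdir -p pics; python3 - <<'E'
from plant import robot
import cv2
s=robot.read_state()
print({k:s[k] for k in s})
for n in ['side','top','wrist']:
    c=robot.read_camera(n); cv2.imwrite(f'pics/{n}0.png',c['frame'])
    print(n,{k:c[k] for k in c if k!='frame'})
E
```

```text
pics
{'t': 0.0, 'q': array([-1.43242903e+00,  1.31133435e-01,  1.48926213e+00, -2.14798965e-05,
        1.52302059e+00, -8.53731947e-02]), 'dq': array([ 0.00050237,  0.00079513,  0.00049069,  0.00164695,  0.00069513,
       -0.00172095]), 'joint_torque': array([ 1.89727849e-03, -5.59833527e+01, -4.91766572e+01,  7.70763285e-02,
        3.54606751e-02, -1.93352457e-04]), 'tool_pos': array([ 0.13308147, -0.58449626,  0.23161342]), 'orientation': array([-3.12014362e+00, -3.50516324e-01,  1.09513197e-04]), 'force': array([ 0.5735793 , -0.38549373,  0.12649106]), 'wrist_torque': array([ 0.0411187 , -0.00662837, -0.02963338]), 'opening': 0.09279602698605462}
side {'fx': 370.05408580259825, 'fy': 370.05408580259825, 'cx': 253.61280627683357, 'cy': 190.17038009965813, 'k1': -0.11668965030323601, 'R': array([[ 0.93117324, -0.3642749 , -0.01483899],
       [-0.25595404, -0.62421078, -0.73813849],
       [ 0.25962267,  0.69113291, -0.674486  ]]), 't': array([-0.46512317,  0.18692873,  0.7854907 ])}
top {'fx': 410.9710316735615, 'fy': 410.9710316735615, 'cx': 252.24905650583227, 'cy': 192.8959821381615, 'k1': -0.07273740913815371, 'R': array([[-0.05327811, -0.99857226, -0.00385682],
       [-0.97448445,  0.05283548, -0.21814781],
       [ 0.21804013, -0.00786409, -0.97590812]]), 't': array([0.05241278, 0.52708199, 1.00957969])}
wrist {'fx': 294.3699341199936, 'fy': 294.3699341199936, 'cx': 254.0232557863049, 'cy': 193.02875418557815, 'k1': -0.032512413475526185, 'R': array([[ 0.22259727, -0.9749091 , -0.00164713],
       [-0.93982835, -0.21503596,  0.26548485],
       [-0.25917779, -0.05754818, -0.96411363]]), 't': array([-0.59859538, -0.03004036,  0.39062601])}
```

View pics/side0.png

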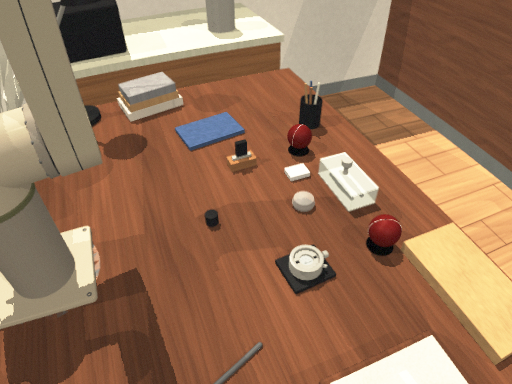

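View pics/top0.png

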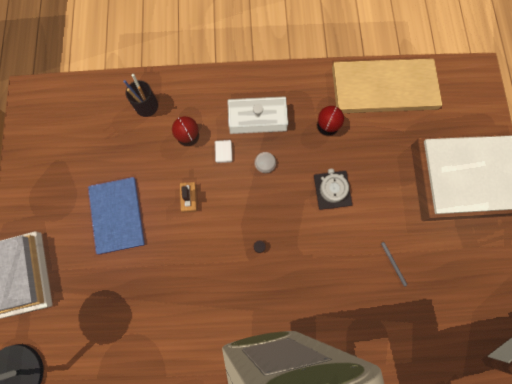

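View pics/wrist0.png

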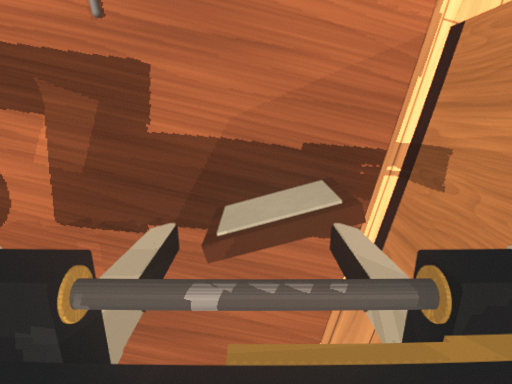

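```bash
cat > h.py <<'E'
import numpy as np, cv2
from scipy.spatial.transform import Rotation as Ro
def K(c): return np.array([[c['fx'],0,c['cx']],[0,c['fy'],c['cy']],[0,0,1.]])
def ray(c,uv):
    # distorted slopes -> undistorted (k1 only)
    p=cv2.undistortPoints(np.array([[uv]],float),K(c),np.array([c['k1'],0,0,0.]))[0,0]
    d=c['R'].T@np.array([p[0],p[1],1.]); o=-c['R'].T@c['t']
    return o,d/np.linalg.norm(d)
def plane(c,uv,z):
    o,d=ray(c,uv); return o+d*(z-o[2])/d[2]
def proj(c,X):
    r,_=cv2.Rodrigues(c['R']); return cv2.projectPoints(np.atleast_2d(np.array(X,float)),r,c['t'],K(c),np.array([c['k1'],0,0,0.]))[0][:,0]
def tri(rs):
    A=np.zeros((3,3));b=np.zeros(3)
    for o,d in rs:
        P=np.eye(3)-np.outer(d,d);A+=P;b+=P@o
    X=np.linalg.solve(A,b); return X,[np.linalg.norm((np.eye(3)-np.outer(d,d))@(X-o)) for o,d in rs]
E
python3 - <<'E'
from plant import robot
from h import *
import pickle
C={n:robot.read_camera(n) for n in ['top','side']}
pickle.dump(C,open('c0.pkl','wb'))
print('stand',plane(C['top'],(188,196),.026),'side',plane(C['side'],(241,160),.026))
print('watch',plane(C['top'],(334,187),.042),'side',plane(C['side'],(307,262),.042))
t=C['top']['frame'];s=C['side']['frame']
a=cv2.resize(t[160:230,160:230],(400,400),interpolation=cv2.INTER_CUBIC)
b=cv2.resize(t[155:225,300:370],(400,400),interpolation=cv2.INTER_CUBIC)
c=cv2.resize(s[120:190,205:275],(400,400),interpolation=cv2.INTER_CUBIC)
d=cv2.resize(s[230:300,270:340],(400,400),interpolation=cv2.INTER_CUBIC)
cv2.imwrite('pics/z1.png',cv2.resize(np.vstack([np.hstack([a,b]),np.hstack([c,d])]),(600,600)))
E
```

```text
stand [0.53716188 0.19621645 0.026     ] side [0.53433281 0.18485228 0.026     ]
watch [ 0.53704009 -0.19353854  0.042     ] side [ 0.53701736 -0.20646661  0.042     ]
```

View pics/z1.png

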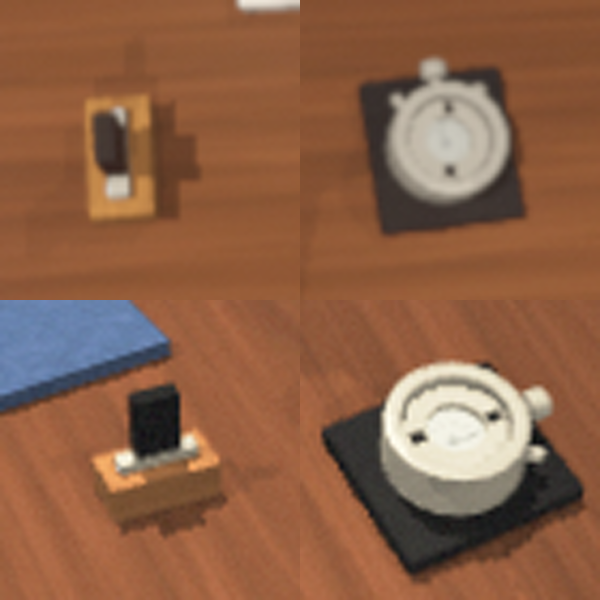

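```bash
cat >> h.py <<'E'
def Rt(s): return Ro.from_rotvec(s['orientation']).as_matrix()
def handeye(s,c):
    R=Rt(s); o=-c['R'].T@c['t']
    return R.T@(o-s['tool_pos']), c['R']@R   # cam pos in tool, R cam<-tool
def delta(s,pos,yaw=None):
    """tool-frame shift mm to pos; turn rotvec to pointing down with tool x at yaw"""
    R=Rt(s); d=R.T@(np.array(pos)-s['tool_pos'])*1e3
    a=None
    if yaw is not None:
        c_,s_=np.cos(yaw),np.sin(yaw)
        T=np.array([[c_,s_,0],[s_,-c_,0],[0,0,-1.]])
        a=Ro.from_matrix(R.T@T).as_rotvec()
    return d.round(2),None if a is None else a.round(4)
def yaw(s): R=Rt(s); return np.arctan2(R[1,0],R[0,0])
E
python3 - <<'E'
from plant import robot
from h import *
s=robot.read_state();c=robot.read_camera('wrist')
p,R=handeye(s,c);print(p,R,yaw(s)); np.savez('he.npz',p=p,R=R)
# tool pose with yaw 0.1 so that axis at image centre: 
o,d=ray(c,(256,170)); dt=Rt(s).T@d; print('dir tool',dt,s['t'])
E
```

```text
[ 0.07508547 -0.00059259 -0.15187587] [[ 6.94096296e-04  9.99999759e-01  1.72601717e-05]
 [-9.64075059e-01  6.73745894e-04 -2.65629115e-01]
 [-2.65629062e-01  1.67732084e-04  9.64075294e-01]] 0.22378334189077875
dir tool [-0.18960524  0.00681056  0.98183678] 0.25
```

```bash
python3 - <<'E'
from plant import robot
from h import *
s=robot.read_state();print(delta(s,(.51,-.205,.19),0.22))
E
```

```text
(array([ 451.74, -286.69,   42.47]), array([-0.0007, -0.0001,  0.0039]))
```

Request:
step_arm:
  targets:
    - {"tx": 15, "ty": -10}
    - {"tx": 30, "ty": -19}
    - {"tx": 30, "ty": -19}
    - {"tx": 30, "ty": -19}
    - {"tx": 30, "ty": -19}
    - {"tx": 30, "ty": -19}
    - {"tx": 30, "ty": -19}
    - {"tx": 30, "ty": -19}
    - {"tx": 30, "ty": -19}
    - {"tx": 30, "ty": -19}
    - {"tx": 30, "ty": -19, "tz": 5}
    - {"tx": 30, "ty": -19, "tz": 5}
    - {"tx": 30, "ty": -19, "tz": 8}
    - {"tx": 30, "ty": -19, "tz": 8}
    - {"tx": 30, "ty": -19, "tz": 8}
    - {"tx": 15, "ty": -10, "tz": 8}
    - {}
    - {}

```text
schema error: expected keys tx, ty, tz, ax, ay, az, grip
```

```bash
python3 - <<'E'
from plant import robot
from h import *
import pickle
s=robot.read_state();c=robot.read_camera('wrist'); print(s['t'],s['tool_pos'],yaw(s),s['dq'].round(3))
pickle.dump((s,c),open('w1.pkl','wb'))
cv2.imwrite('pics/w1.png',c['frame'])
E
```

```text
0.3 [ 0.13317866 -0.58485013  0.2322521 ] 0.2238712476042162 [ 0.001 -0.003 -0.005 -0.001  0.002 -0.002]
```

View pics/w1.png

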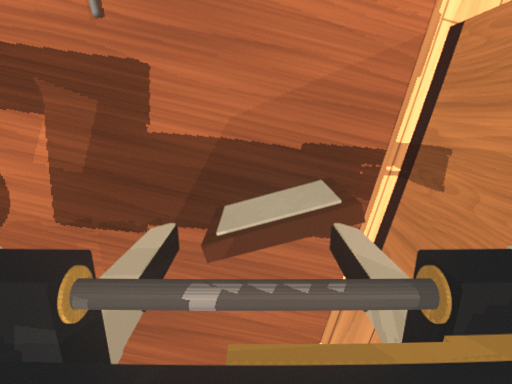

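Request:
step_arm:
  targets:
    - {"tx": 15, "ty": -10, "tz": 0, "ax": 0, "ay": 0, "az": 0, "grip": 0}
    - {"tx": 36, "ty": -23, "tz": 0, "ax": 0, "ay": 0, "az": 0, "grip": 0}
    - {"tx": 36, "ty": -23, "tz": 0, "ax": 0, "ay": 0, "az": 0, "grip": 0}
    - {"tx": 36, "ty": -23, "tz": 0, "ax": 0, "ay": 0, "az": 0, "grip": 0}
    - {"tx": 36, "ty": -23, "tz": 0, "ax": 0, "ay": 0, "az": 0, "grip": 0}
    - {"tx": 36, "ty": -23, "tz": 0, "ax": 0, "ay": 0, "az": 0, "grip": 0}
    - {"tx": 36, "ty": -23, "tz": 0, "ax": 0, "ay": 0, "az": 0, "grip": 0}
    - {"tx": 36, "ty": -23, "tz": 0, "ax": 0, "ay": 0, "az": 0, "grip": 0}
    - {"tx": 36, "ty": -23, "tz": 0, "ax": 0, "ay": 0, "az": 0, "grip": 0}
    - {"tx": 36, "ty": -23, "tz": 8, "ax": 0, "ay": 0, "az": 0, "grip": 0}
    - {"tx": 36, "ty": -23, "tz": 8, "ax": 0, "ay": 0, "az": 0, "grip": 0}
    - {"tx": 36, "ty": -23, "tz": 8, "ax": 0, "ay": 0, "az": 0, "grip": 0}
    - {"tx": 26, "ty": -16, "tz": 10, "ax": 0, "ay": 0, "az": 0, "grip": 0}
    - {"tx": 15, "ty": -8, "tz": 8, "ax": 0, "ay": 0, "az": 0, "grip": 0}
    - {"tx": 0, "ty": 0, "tz": 0, "ax": 0, "ay": 0, "az": 0, "grip": 0}
    - {"tx": 0, "ty": 0, "tz": 0, "ax": 0, "ay": 0, "az": 0, "grip": 0}

```text
t: 1.95
tool_pos: [0.5097, -0.205, 0.1905]
orientation: [-3.122, -0.352, 0.002]
force: [0.3, -1.3, 0.1]
opening: 0.093
```

```bash
python3 - <<'E'
from plant import robot
from h import *
import pickle
s=robot.read_state();c=robot.read_camera('wrist'); print(s['t'],s['tool_pos'],yaw(s),s['dq'].round(3))
pickle.dump((s,c),open('w1.pkl','wb'))
cv2.imwrite('pics/w2.png',c['frame'])
E
```

```text
1.95 [ 0.50970224 -0.20496514  0.1904635 ] 0.22440508405896709 [-0.028 -0.014 -0.007 -0.001  0.    -0.001]
```

View pics/w2.png

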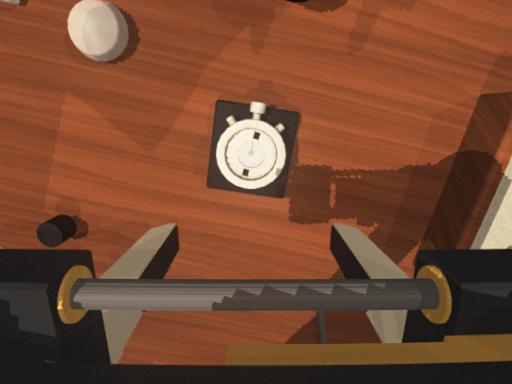

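```bash
python3 - <<'E'
from h import *
import pickle
s,c=pickle.load(open('w1.pkl','rb'))
f=c['frame']; x0,y0,x1,y1=195,85,310,210
r=f[y0:y1,x0:x1]; 
z=cv2.resize(r,None,fx=5,fy=5,interpolation=cv2.INTER_CUBIC); cv2.imwrite('pics/w2z.png',z[:600,:800])
g=cv2.cvtColor(r,cv2.COLOR_BGR2GRAY); sat=cv2.cvtColor(r,cv2.COLOR_BGR2HSV)[...,1]
chrome=((sat<90)&(g>110)).astype(np.uint8)
chrome=cv2.morphologyEx(chrome,cv2.MORPH_OPEN,cv2.getStructuringElement(cv2.MORPH_ELLIPSE,(17,17))) if 0 else chrome
cs,_=cv2.findContours(chrome,cv2.RETR_EXTERNAL,cv2.CHAIN_APPROX_NONE)
k=max(cs,key=cv2.contourArea); print('chrome bbox',cv2.boundingRect(k),cv2.contourArea(k))
n,l,st,ce=cv2.connectedComponentsWithStats((g<75).astype(np.uint8))
for i in range(1,n):
    if st[i,4]>8: print(st[i],ce[i]+[x0,y0])
E
```

```text
chrome bbox (21, 17, 70, 87) 4064.0
[  12   15  103  110 3981] [264.24541572 154.37678975]
[59 48  5  6 20] [256.05 135.25]
[49 85  4  5 16] [245.125  171.9375]
```

View pics/w2z.png

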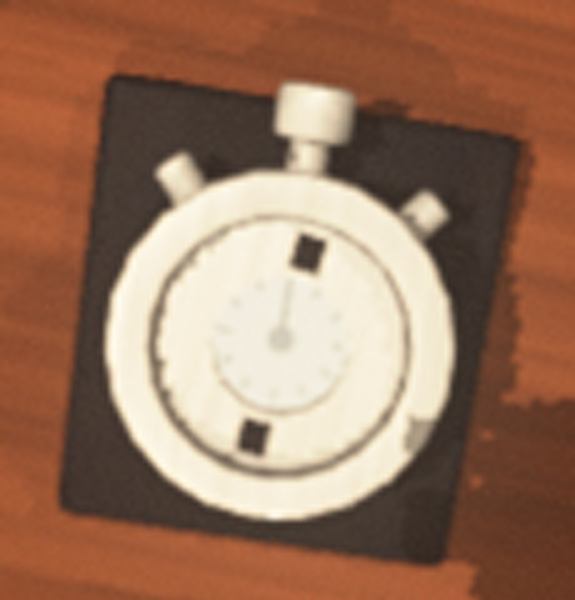

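```bash
cat > meas.py <<'E'
from h import *
def watch(c,box,zr=.036):
    x0,y0,x1,y1=box; f=c['frame']; r=cv2.resize(f[y0:y1,x0:x1],None,fx=4,fy=4,interpolation=cv2.INTER_CUBIC)
    up=lambda p:(np.array(p)+.5)/4-.5+[x0,y0]
    g=cv2.cvtColor(r,cv2.COLOR_BGR2GRAY); sat=cv2.cvtColor(r,cv2.COLOR_BGR2HSV)[...,1]
    m=((g>110)&(sat<130)).astype(np.uint8); m=cv2.morphologyEx(m,cv2.MORPH_CLOSE,np.ones((25,25),np.uint8)); m=cv2.morphologyEx(m,cv2.MORPH_OPEN,cv2.getStructuringElement(cv2.MORPH_ELLIPSE,(151,151)))
    k=max(cv2.findContours(m,cv2.RETR_EXTERNAL,cv2.CHAIN_APPROX_NONE)[0],key=cv2.contourArea)
    P=np.array([plane(c,up(p),.042)[:2] for p in k[:,0]])
    (cx,cy),R=cv2.minEnclosingCircle(P.astype(np.float32)); A=np.c_[2*P,np.ones(len(P))];q=np.linalg.lstsq(A,(P**2).sum(1),rcond=None)[0]
    print('rim centre',q[:2],'R',np.sqrt(q[2]+q[:2]@q[:2]))
    n,l,st,ce=cv2.connectedComponentsWithStats((g<95).astype(np.uint8))
    H=[up(ce[i]) for i in range(1,n) if 100<st[i,4]<1200 and np.linalg.norm(plane(c,up(ce[i]),zr)[:2]-q[:2])<.026]
    W=[plane(c,h,zr) for h in H]; print('holes',np.round(H,2).tolist(),np.round(W,4).tolist())
    if len(W)==2:
        W.sort(key=lambda w:w[0]); d=W[1]-W[0]; print('mid',(W[0]+W[1])/2,'len',np.linalg.norm(d),'yaw',np.arctan2(d[1],d[0]))
E
python3 - <<'E'
from meas import *
import pickle
s,c=pickle.load(open('w1.pkl','rb')); watch(c,(195,85,310,210))
C=pickle.load(open('c0.pkl','rb'))
for z in (.042,): print(plane(C['top'],(300+448/600*140,155+140/600*140),z))
# crown
for uv in [(195+316/5,85+105/5)]: print('crown',plane(c,uv,.03))
E
```

```text
rim centre [ 0.54109882 -0.1934208 ] R 0.03587595773881355
holes [[256.19, 135.18], [245.2, 171.98]] [[0.5608, -0.195, 0.036], [0.5208, -0.1923, 0.036]]
mid [ 0.54083453 -0.19362347  0.036     ] len 0.04010074126310082 yaw -0.06738547135132057
[ 0.52505001 -0.38286518  0.042     ]
crown [ 0.58949908 -0.1904984   0.03      ]
```

Request:
step_arm:
  targets:
    - {"tx": 0, "ty": -10, "tz": 0, "ax": 0, "ay": 0, "az": 0.11, "grip": 0}
    - {"tx": 0, "ty": -25, "tz": 0, "ax": 0, "ay": 0, "az": 0.115, "grip": 0}
    - {"tx": 0, "ty": -45, "tz": 0, "ax": 0, "ay": 0, "az": 0, "grip": 0}
    - {"tx": 0, "ty": -45, "tz": 0, "ax": 0, "ay": 0, "az": 0, "grip": 0}
    - {"tx": 0, "ty": -45, "tz": 0, "ax": 0, "ay": 0, "az": 0, "grip": 0}
    - {"tx": 0, "ty": -45, "tz": 0, "ax": 0, "ay": 0, "az": 0, "grip": 0}
    - {"tx": 0, "ty": -45, "tz": 0, "ax": 0, "ay": 0, "az": 0, "grip": 0}
    - {"tx": 0, "ty": -45, "tz": 0, "ax": 0, "ay": 0, "az": 0, "grip": 0}
    - {"tx": 0, "ty": -45, "tz": 0, "ax": 0, "ay": 0, "az": 0, "grip": 0}
    - {"tx": 0, "ty": -30, "tz": 0, "ax": 0, "ay": 0, "az": 0, "grip": 0}
    - {"tx": 0, "ty": -15, "tz": 0, "ax": 0, "ay": 0, "az": 0, "grip": 0}
    - {"tx": 0, "ty": 0, "tz": 0, "ax": 0, "ay": 0, "az": 0, "grip": 0}
    - {"tx": 0, "ty": 0, "tz": 0, "ax": 0, "ay": 0, "az": 0, "grip": 0}

```text
t: 3.3
tool_pos: [0.5059, 0.1882, 0.1908]
orientation: [3.141, -0.003, 0.0]
force: [-0.4, -0.0, 0.4]
opening: 0.0931
```

```bash
python3 - <<'E'
from plant import robot
from h import *
import pickle
s=robot.read_state();c=robot.read_camera('wrist'); print(s['t'],s['tool_pos'],yaw(s),s['dq'].round(3))
pickle.dump((s,c),open('w2.pkl','wb'))
cv2.imwrite('pics/w3.png',c['frame'])
E
```

```text
3.3 [0.50588574 0.18821883 0.19082072] -0.0019984239284973524 [-0.017 -0.003  0.008  0.    -0.002 -0.001]
```

View pics/w3.png

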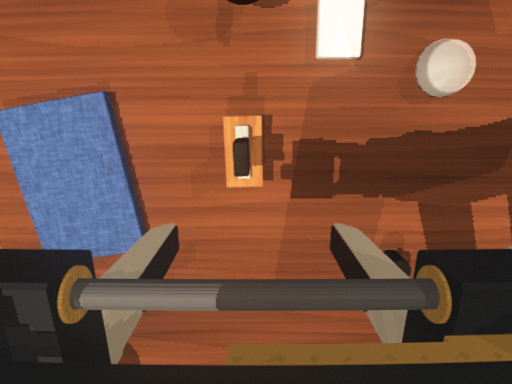

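```bash
python3 - <<'E'
from h import *
import pickle
s,c=pickle.load(open('w2.pkl','rb')); f=c['frame']
x0,y0,x1,y1=205,95,285,210
r=cv2.resize(f[y0:y1,x0:x1],None,fx=5,fy=5,interpolation=cv2.INTER_CUBIC); cv2.imwrite('pics/w3z.png',r)
up=lambda p:(np.array(p)+.5)/5-.5+[x0,y0]
h=cv2.cvtColor(r,cv2.COLOR_BGR2HSV)
m=((h[...,2]>150)).astype(np.uint8); m=cv2.morphologyEx(m,cv2.MORPH_CLOSE,np.ones((91,91)))
k=max(cv2.findContours(m,cv2.RETR_EXTERNAL,cv2.CHAIN_APPROX_NONE)[0],key=cv2.contourArea)
P=np.array([plane(c,up(p),.026)[:2] for p in k[:,0]])
print('stand',cv2.minAreaRect(P.astype(np.float32)))
b=(h[...,2]<60).astype(np.uint8)
k=max(cv2.findContours(b,cv2.RETR_EXTERNAL,cv2.CHAIN_APPROX_NONE)[0],key=cv2.contourArea)
print('black px',up(np.array(cv2.boundingRect(k)[:2])),cv2.boundingRect(k))
P=np.array([plane(c,up(p),.080)[:2] for p in k[:,0]])
print('block',cv2.minAreaRect(P.astype(np.float32)), P.min(0),P.max(0))
w=((h[...,1]<70)&(h[...,2]>150)).astype(np.uint8)
cs=cv2.findContours(w,cv2.RETR_EXTERNAL,cv2.CHAIN_APPROX_NONE)[0]
P=np.vstack([[plane(c,up(p),.034)[:2] for p in k[:,0]] for k in cs if cv2.contourArea(k)>50])
print('bar',cv2.minAreaRect(P.astype(np.float32)))
E
```

```text
stand ((0.536392092704773, 0.19969184696674347), (0.09050951898097992, 0.1240190863609314), 89.9175796508789)
black px [234. 138.] (147, 217, 74, 184)
block ((0.5422646403312683, 0.2000901848077774), (0.032988738268613815, 0.012153325602412224), 2.035252094268799) [0.52589681 0.19380662] [0.55880965 0.20661621]
bar ((0.5402364730834961, 0.20115050673484802), (0.05533731356263161, 0.013312650844454765), 1.946211814880371)
```

View pics/w3z.png

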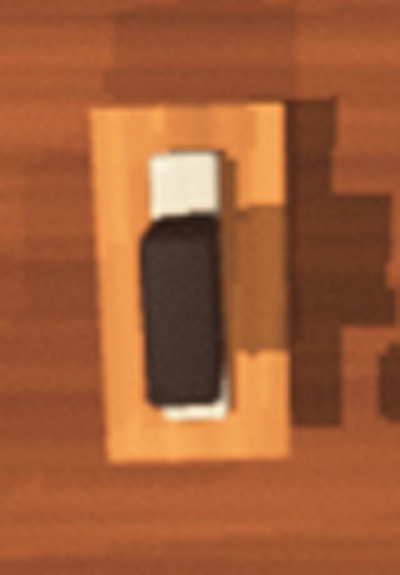

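```bash
python3 - <<'E'
from h import *
import pickle
s,c=pickle.load(open('w2.pkl','rb'))
Q=np.array([plane(c,(205+u/5-.4,95+v/5-.4),.026)[:2] for u,v in [(91,107),(284,102),(291,459),(107,462)]])
print(Q.round(4),Q.mean(0)); 
for i in range(4): d=Q[(i+1)%4]-Q[i]; print(np.linalg.norm(d),np.arctan2(d[1],d[0]))
print(delta(s,(.541,.2005,.053+0.03),0.035))
E
```

```text
[[0.577  0.2214]
 [0.578  0.1811]
 [0.5012 0.1792]
 [0.5006 0.22  ]] [0.53921471 0.20044926]
0.04028157015834584 -1.5476791414937388
0.07676051007465769 -3.116286343559809
0.04084626338265325 1.5860472844552864
0.07644004605479501 0.01794459469300132
(array([ 35.07, -12.43, 107.82]), array([ 0.0007, -0.0002, -0.037 ]))
```

Request:
step_arm:
  targets:
    - {"tx": 12, "ty": -4, "tz": 15, "ax": 0, "ay": 0, "az": -0.03, "grip": 0}
    - {"tx": 12, "ty": -4, "tz": 20, "ax": 0, "ay": 0, "az": 0, "grip": 0}
    - {"tx": 10.5, "ty": -4, "tz": 23, "ax": 0, "ay": 0, "az": 0, "grip": 0}
    - {"tx": 0, "ty": 0, "tz": 25, "ax": 0, "ay": 0, "az": 0, "grip": 0}
    - {"tx": 0, "ty": 0, "tz": 25, "ax": 0, "ay": 0, "az": 0, "grip": 0}
    - {"tx": 0, "ty": 0, "tz": 20, "ax": 0, "ay": 0, "az": 0, "grip": 0}
    - {"tx": 0, "ty": 0, "tz": 10, "ax": 0, "ay": 0, "az": 0, "grip": 0}
    - {"tx": 0, "ty": 0, "tz": 0, "ax": 0, "ay": 0, "az": 0, "grip": 0}
    - {"tx": 0, "ty": 0, "tz": 0, "ax": 0, "ay": 0, "az": 0, "grip": 0}

```text
t: 4.25
tool_pos: [0.5406, 0.2017, 0.0536]
orientation: [-3.141, -0.044, -0.001]
force: [1.2, 0.3, -0.2]
opening: 0.0924
```

```bash
python3 - <<'E'
from plant import robot
from h import *
import pickle
s=robot.read_state();c=robot.read_camera('wrist');d=robot.read_camera('side'); print(s['t'],s['tool_pos'],yaw(s),s['force'],s['wrist_torque'])
cv2.imwrite('pics/w4.png',c['frame']);cv2.imwrite('pics/s4.png',cv2.resize(d['frame'][100:220,160:320],None,fx=4,fy=4))
E
```

```text
4.25 [0.54055601 0.20172959 0.05357795] 0.027840676026934977 [ 1.22349186  0.33548803 -0.16967723] [ 0.09193278 -0.02598211 -0.00728081]
```

View pics/w4.png

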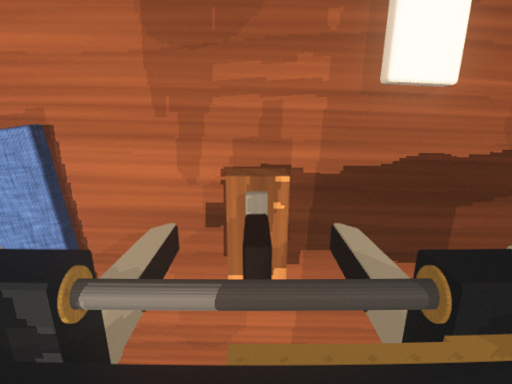

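View pics/s4.png

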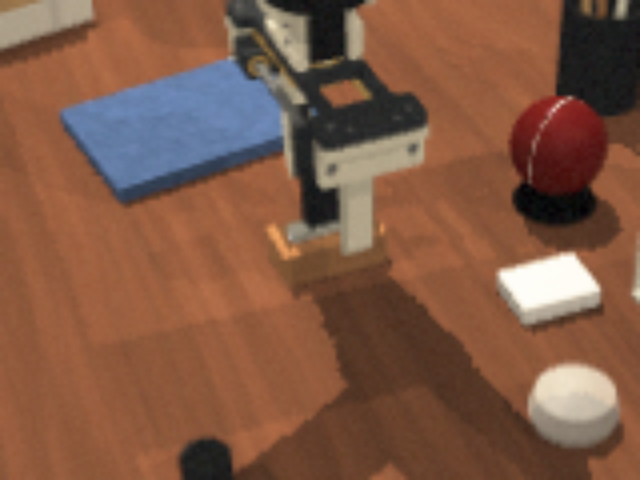

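Request:
step_arm:
  targets:
    - {"tx": 0, "ty": 0, "tz": 0, "ax": 0, "ay": 0, "az": 0, "grip": 255}
    - {"tx": 0, "ty": 0, "tz": 0, "ax": 0, "ay": 0, "az": 0, "grip": 255}
    - {"tx": 0, "ty": 0, "tz": 0, "ax": 0, "ay": 0, "az": 0, "grip": 255}
    - {"tx": 0, "ty": 0, "tz": 0, "ax": 0, "ay": 0, "az": 0, "grip": 255}
    - {"tx": 0, "ty": 0, "tz": 0, "ax": 0, "ay": 0, "az": 0, "grip": 255}
    - {"tx": 0, "ty": 0, "tz": 0, "ax": 0, "ay": 0, "az": 0, "grip": 255}
    - {"tx": 0, "ty": 0, "tz": 0, "ax": 0, "ay": 0, "az": 0, "grip": 255}
    - {"tx": 0, "ty": 0, "tz": 0, "ax": 0, "ay": 0, "az": 0, "grip": 255}
  squeeze: 40

```text
t: 5.15
tool_pos: [0.5398, 0.2023, 0.0526]
orientation: [3.141, 0.045, -0.0]
force: [0.8, -0.3, -0.0]
opening: 0.0333
```

```bash
python3 - <<'E'
from plant import robot
from h import *
s=robot.read_state(); print(s['t'],s['tool_pos'],yaw(s),s['force'],s['wrist_torque'],s['opening'])
E
```

```text
5.15 [0.539813   0.20233924 0.05258216] 0.028784277870510452 [ 0.84822075 -0.27376003 -0.02560474] [0.03615205 0.00717295 0.02950891] 0.03331255349777006
```

Request:
step_arm:
  targets:
    - {"tx": 0, "ty": 0, "tz": 0, "ax": 0, "ay": 0, "az": 0, "grip": 255}
    - {"tx": 0, "ty": 0, "tz": 0, "ax": 0, "ay": 0, "az": 0, "grip": 255}
    - {"tx": 0, "ty": 0, "tz": 0, "ax": 0, "ay": 0, "az": 0, "grip": 255}
    - {"tx": 0, "ty": 0, "tz": 0, "ax": 0, "ay": 0, "az": 0, "grip": 255}
    - {"tx": 0, "ty": 0, "tz": 0, "ax": 0, "ay": 0, "az": 0, "grip": 255}

```text
t: 5.65
tool_pos: [0.5399, 0.2022, 0.0527]
orientation: [3.141, 0.045, 0.0]
force: [0.8, -1.2, -0.0]
opening: 0.0137
```

```bash
python3 - <<'E'
from plant import robot
from h import *
s=robot.read_state(); print(s['t'],s['tool_pos'],yaw(s),s['force'],s['wrist_torque'],s['opening'])
E
```

```text
5.65 [0.53988712 0.20223238 0.05266203] 0.028732703928402124 [ 0.83965741 -1.21744816 -0.03810786] [-0.15875149 -0.02292941 -0.0307614 ] 0.013695809838327645
```

Request:
step_arm:
  targets:
    - {"tx": 0, "ty": 0, "tz": -3, "ax": 0, "ay": 0, "az": 0, "grip": 255}
    - {"tx": 0, "ty": 0, "tz": -8, "ax": 0, "ay": 0, "az": 0, "grip": 255}
    - {"tx": 0, "ty": 0, "tz": -15, "ax": 0, "ay": 0, "az": 0, "grip": 255}
    - {"tx": 0, "ty": 0, "tz": -20, "ax": 0, "ay": 0, "az": 0, "grip": 255}
    - {"tx": 0, "ty": 0, "tz": -25, "ax": 0, "ay": 0, "az": 0, "grip": 255}
    - {"tx": 0, "ty": 0, "tz": -25, "ax": 0, "ay": 0, "az": 0, "grip": 255}
    - {"tx": 0, "ty": 0, "tz": -14, "ax": 0, "ay": 0, "az": 0, "grip": 255}
    - {"tx": 0, "ty": 0, "tz": 0, "ax": 0, "ay": 0, "az": 0, "grip": 255}
    - {"tx": 0, "ty": 0, "tz": 0, "ax": 0, "ay": 0, "az": 0, "grip": 255}

```text
t: 6.55
tool_pos: [0.5398, 0.2024, 0.1625]
orientation: [-3.141, -0.045, -0.0]
force: [-0.0, 0.2, -1.7]
opening: 0.0141
```

```bash
python3 - <<'E'
from plant import robot
from h import *
import pickle
s=robot.read_state();c=robot.read_camera('wrist');d=robot.read_camera('side'); e=robot.read_camera('top');print(s['t'],s['tool_pos'],yaw(s),s['force'],s['wrist_torque'],s['opening'])
pickle.dump((s,c,d,e),open('w5.pkl','wb'))
cv2.imwrite('pics/w5.png',c['frame']);cv2.imwrite('pics/s5.png',cv2.resize(d['frame'][60:180,160:320],None,fx=4,fy=4))
E
```

```text
6.55 [0.53978277 0.20235569 0.16248421] 0.028781913571469666 [-0.02263081  0.21409365 -1.7175585 ] [ 0.02233819  0.01978513 -0.05784767] 0.014051606751617651
```

View pics/w5.png

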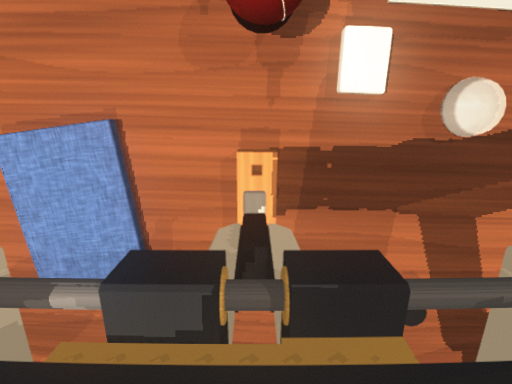

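View pics/s5.png

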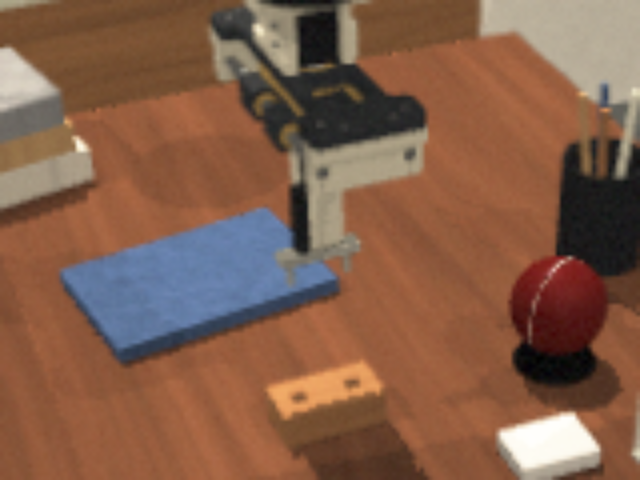

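```bash
python3 - <<'E'
from h import *
import pickle
s,c,d,e=pickle.load(open('w5.pkl','rb')); f=c['frame']
cv2.imwrite('pics/w5z.png',cv2.resize(f[145:245,205:305],(600,600),interpolation=cv2.INTER_CUBIC))
t=e['frame']; u=proj(e,s['tool_pos'])[0].astype(int); print(u)
cv2.imwrite('pics/t5z.png',cv2.resize(t[u[1]-35:u[1]+35,u[0]-35:u[0]+35],(500,500),interpolation=cv2.INTER_CUBIC))
E
```

```text
[176 182]
```

View pics/w5z.png

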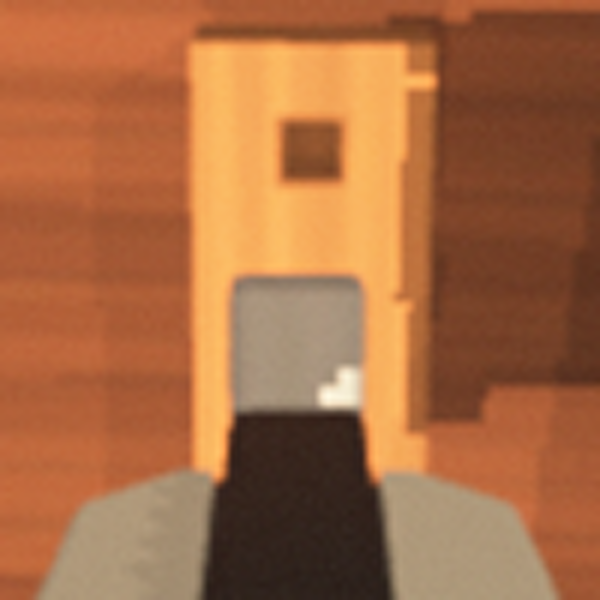

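```bash
python3 - <<'E'
from h import *
import pickle
s,c,d,e=pickle.load(open('w5.pkl','rb'))
q=lambda u,v:(205+u/6-.4,145+v/6-.4)
R=Rt(s)
zb=s['tool_pos'][2]-.019
for p in [(232,277),(363,277),(297,277),(232,410),(363,410)]:
    X=plane(c,q(*p),zb); print((R.T@(X-s['tool_pos'])*1e3).round(2))
# stand hole: square z .026
X=plane(c,q(313,151),.026); print('stand hole',X, X-np.array([np.cos(.02),np.sin(.02),0])*.02)
Y=[plane(c,q(*p),.026)[:2].round(4).tolist() for p in [(193,40),(408,40),(193,400)]];print('stand corners',Y)
E
```

```text
[29.29 -7.27 19.01]
[29.3   5.85 19.  ]
[29.3  -0.76 19.01]
[15.21 -7.4  19.  ]
[15.22  6.   19.  ]
stand hole [0.55937584 0.20100853 0.026     ] [0.53937984 0.20060855 0.026     ]
stand corners [[0.5772, 0.2212], [0.5782, 0.1861], [0.5152, 0.2203]]
```

```bash
python3 - <<'E'
from plant import robot
from h import *
s=robot.read_state(); y=-.067
T=np.array([[np.cos(y),np.sin(y),0],[np.sin(y),-np.cos(y),0],[0,0,-1.]])
print(yaw(s)-y, T.T@(np.array([.5399,-.1941,.13])-s['tool_pos'])*1e3)
E
```

```text
0.0957524380206848 [ 27.58674021 395.19081864  30.85839565]
```

Request:
step_arm:
  targets:
    - {"tx": 0, "ty": 0, "tz": 0, "ax": 0, "ay": 0, "az": 0.0958, "grip": 255}
    - {"tx": 1, "ty": 15, "tz": 0, "ax": 0, "ay": 0, "az": 0, "grip": 255}
    - {"tx": 2.6, "ty": 30, "tz": 0, "ax": 0, "ay": 0, "az": 0, "grip": 255}
    - {"tx": 3, "ty": 40, "tz": 0, "ax": 0, "ay": 0, "az": 0, "grip": 255}
    - {"tx": 3, "ty": 45, "tz": 0, "ax": 0, "ay": 0, "az": 0, "grip": 255}
    - {"tx": 3, "ty": 45, "tz": 0, "ax": 0, "ay": 0, "az": 0, "grip": 255}
    - {"tx": 3, "ty": 45, "tz": 0, "ax": 0, "ay": 0, "az": 0, "grip": 255}
    - {"tx": 3, "ty": 45, "tz": 0, "ax": 0, "ay": 0, "az": 0, "grip": 255}
    - {"tx": 3, "ty": 45, "tz": 0, "ax": 0, "ay": 0, "az": 0, "grip": 255}
    - {"tx": 3, "ty": 40, "tz": 5, "ax": 0, "ay": 0, "az": 0, "grip": 255}
    - {"tx": 2, "ty": 30, "tz": 10, "ax": 0, "ay": 0, "az": 0, "grip": 255}
    - {"tx": 1, "ty": 15.2, "tz": 10, "ax": 0, "ay": 0, "az": 0, "grip": 255}
    - {"tx": 0, "ty": 0, "tz": 6, "ax": 0, "ay": 0, "az": 0, "grip": 255}
    - {"tx": 0, "ty": 0, "tz": 0, "ax": 0, "ay": 0, "az": 0, "grip": 255}
    - {"tx": 0, "ty": 0, "tz": 0, "ax": 0, "ay": 0, "az": 0, "grip": 255}

```text
t: 8.2
tool_pos: [0.5407, -0.1925, 0.1313]
orientation: [-3.139, 0.102, 0.001]
force: [0.4, 0.4, -1.3]
opening: 0.0138
```

```bash
python3 - <<'E'
from plant import robot
from h import *
import pickle
s=robot.read_state();c=robot.read_camera('wrist');d=robot.read_camera('side'); print(s['t'],s['tool_pos'],yaw(s),s['force'],s['wrist_torque'],s['opening'])
pickle.dump((s,c,d),open('w6.pkl','wb'))
cv2.imwrite('pics/w6.png',cv2.resize(c['frame'][100:250,155:355],None,fx=4,fy=4,interpolation=cv2.INTER_CUBIC))
cv2.imwrite('pics/s6.png',cv2.resize(d['frame'][190:310,230:390],None,fx=4,fy=4,interpolation=cv2.INTER_CUBIC))
E
```

```text
8.2 [ 0.54074843 -0.19252889  0.13127863] -0.0652725093269469 [ 0.37821316  0.38094516 -1.33874499] [0.00947278 0.00837644 0.00831322] 0.013825597739483345
```

View pics/w6.png

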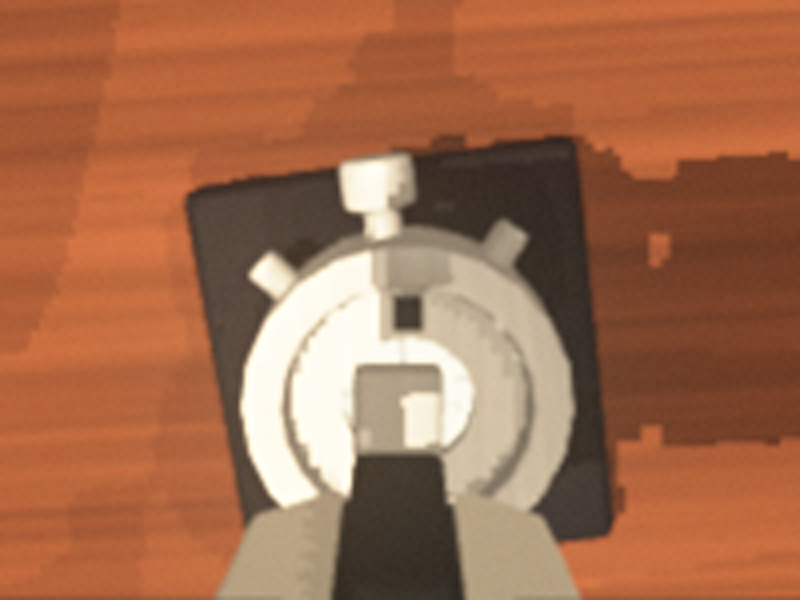

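View pics/s6.png

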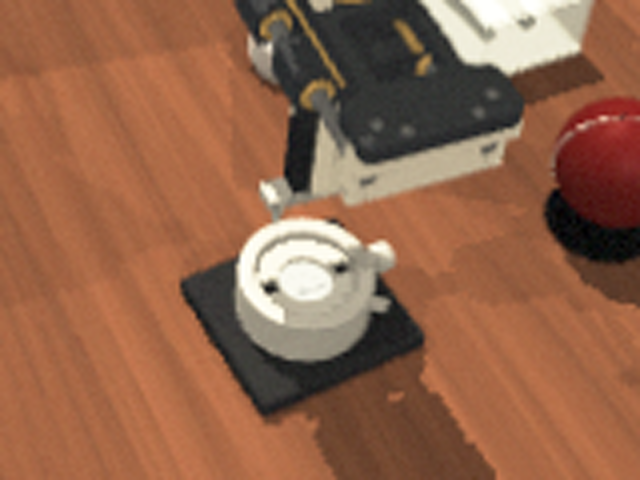

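```bash
python3 - <<'E'
from h import *
import pickle
s,c,d=pickle.load(open('w6.pkl','rb')); R=Rt(s)
f=c['frame'][160:200,240:272]; r=cv2.resize(f,None,fx=8,fy=8,interpolation=cv2.INTER_CUBIC)
g=cv2.cvtColor(r,cv2.COLOR_BGR2GRAY); n,l,st,ce=cv2.connectedComponentsWithStats((g<110).astype(np.uint8))
for i in range(1,n): 
  if st[i,4]>300: print(st[i],(ce[i]+.5)/8-.5+[240,160])
q=lambda u,v:(155+u/4-.4,100+v/4-.4)
T=lambda uv,z:(R.T@(plane(c,uv,z)-s['tool_pos'])*1e3).round(2)
print('hole',T(q(407,313),.036))
zb=s['tool_pos'][2]-.019
for p in [(355,366),(442,366),(398,366)]: print('bar',T(q(*p),zb))
E
```

```text
[ 109  111   54   68 3474] [256.56793322 177.69232153]
hole [20.32  1.04 95.26]
bar [29.01 -7.37 18.98]
bar [29.02  5.71 18.97]
bar [29.02 -0.91 18.98]
```

Request:
step_arm:
  targets:
    - {"tx": -0.7, "ty": 0, "tz": 0, "ax": 0, "ay": 0, "az": 0, "grip": 255}
    - {"tx": 0, "ty": 0, "tz": 0, "ax": 0, "ay": 0, "az": 0, "grip": 255}

```text
t: 8.5
tool_pos: [0.5406, -0.1932, 0.1321]
orientation: [3.14, -0.103, 0.001]
force: [0.2, -0.3, -2.2]
opening: 0.0136
```

```bash
cat > st.py <<'E'
from plant import robot
from h import *
s=robot.read_state(); print(round(s['t'],2),s['tool_pos'].round(5),'yaw',yaw(s).round(4),'tilt',(Rt(s)[:2,2]*1e3).round(1),'F',s['force'].round(2),'M',s['wrist_torque'].round(3),s['opening'].round(4),s['dq'].round(4))
E
python3 st.py
```

```text
Traceback (most recent call last):
  File "st.py", line 3, in <module>
    s=robot.read_state(); print(round(s['t'],2),s['tool_pos'].round(5),'yaw',yaw(s).round(4),'tilt',(Rt(s)[:2,2]*1e3).round(1),'F',s['force'].round(2),'M',s['wrist_torque'].round(3),s['opening'].round(4),s['dq'].round(4))
                                                                                                                                                                                      ^^^^^^^^^^^^^^^^^^
AttributeError: 'float' object has no attribute 'round'
```

Request:
step_arm:
  targets:
    - {"tx": 0, "ty": 1.3, "tz": 10, "ax": 0, "ay": 0, "az": 0, "grip": 255}
    - {"tx": 0, "ty": 0, "tz": 14, "ax": 0, "ay": 0, "az": 0, "grip": 255}
    - {"tx": 0, "ty": 0, "tz": 10, "ax": 0, "ay": 0, "az": 0, "grip": 255}
    - {"tx": 0, "ty": 0, "tz": 3, "ax": 0, "ay": 0, "az": 0, "grip": 255}
    - {"tx": 0, "ty": 0, "tz": 0, "ax": 0, "ay": 0, "az": 0, "grip": 255}
    - {"tx": 0, "ty": 0, "tz": 0, "ax": 0, "ay": 0, "az": 0, "grip": 255}
    - {"tx": 0, "ty": 0, "tz": 0, "ax": 0, "ay": 0, "az": 0, "grip": 255}

```text
t: 9.2
tool_pos: [0.5406, -0.1953, 0.0953]
orientation: [3.139, -0.105, 0.002]
force: [0.4, -0.4, -0.7]
opening: 0.0133
```

```bash
sed -i "s/s\['opening'\].round(4)/round(s['opening'],4)/" st.py; python3 st.py; python3 - <<'E'
from plant import robot
from h import *
import pickle
s=robot.read_state();c=robot.read_camera('wrist');d=robot.read_camera('side')
pickle.dump((s,c,d),open('w7.pkl','wb'))
cv2.imwrite('pics/w7.png',cv2.resize(c['frame'][130:230,206:306],None,fx=6,fy=6,interpolation=cv2.INTER_CUBIC))
cv2.imwrite('pics/s7.png',cv2.resize(d['frame'][210:310,250:370],None,fx=6,fy=6,interpolation=cv2.INTER_CUBIC))
s=robot.read_state();print(s['tool_pos'],yaw(s))
E
```

```text
9.2 [ 0.5406  -0.19529  0.09528] yaw -0.067 tilt [ 1.  -0.4] F [ 0.42 -0.36 -0.73] M [ 0.053 -0.051  0.022] 0.0133 [-0.0019 -0.0053  0.001   0.0002  0.0015  0.0009]
[ 0.5405616  -0.19524806  0.09525325] -0.06701942435146202
```

View pics/w7.png

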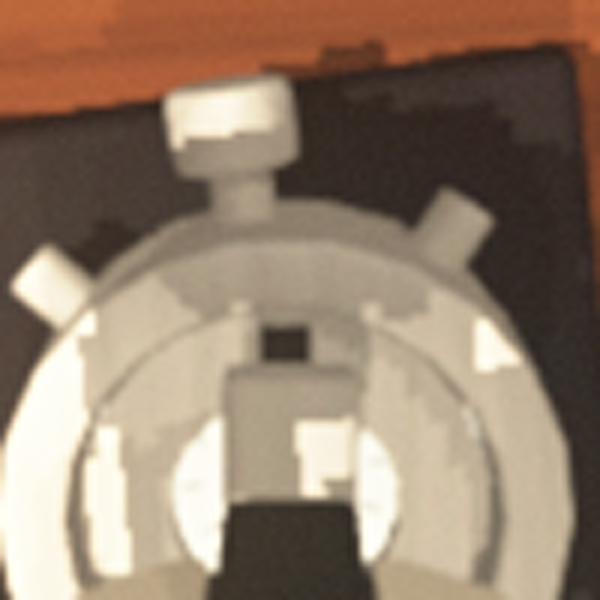

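View pics/s7.png

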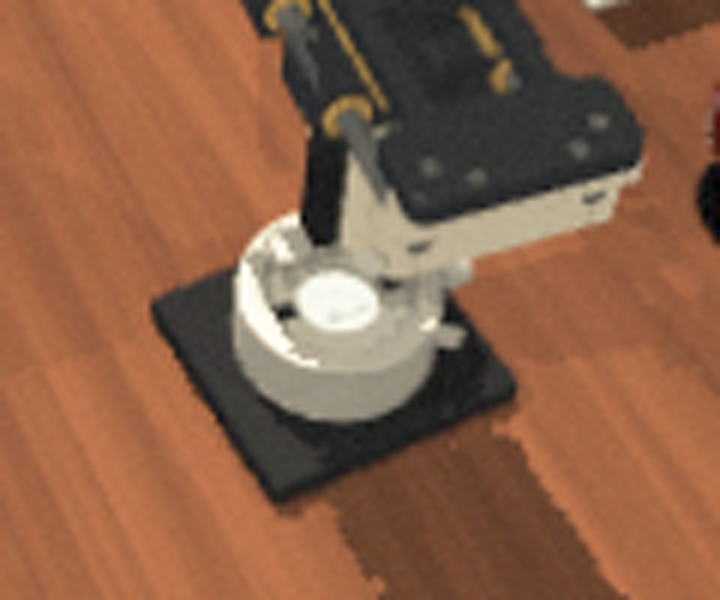

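```bash
python3 - <<'E'
from h import *
import pickle
s,c,d=pickle.load(open('w7.pkl','rb')); R=Rt(s)
q=lambda u,v:(206+u/6-.4,130+v/6-.4)
T=lambda uv,z:(R.T@(plane(c,uv,z)-s['tool_pos'])*1e3).round(2)
for p in [(262,328),(308,328),(285,328)]: print('hole far edge',T(q(*p),.036))
zb=s['tool_pos'][2]-.019
for p in [(224,366),(358,366),(291,366)]: print('bar',T(q(*p),zb))
for p in [(5,500),(573,500),(70,500),(500,500)]:print('rim',T(q(*p),.042))
E
```

```text
hole far edge [23.4  -4.45 59.3 ]
hole far edge [23.4   1.21 59.3 ]
hole far edge [23.4  -1.62 59.3 ]
bar [29.3  -7.6  19.03]
bar [29.31  5.82 19.03]
bar [29.3  -0.89 19.03]
rim [  3.1  -36.01  53.27]
rim [ 3.14 33.79 53.3 ]
rim [  3.11 -28.01  53.27]
rim [ 3.15 24.81 53.29]
```

Request:
step_arm:
  targets:
    - {"tx": -1.0, "ty": -0.7, "tz": 4, "ax": 0, "ay": 0, "az": 0, "grip": 255}
    - {"tx": 0, "ty": 0, "tz": 4, "ax": 0, "ay": 0, "az": 0, "grip": 255}
    - {"tx": 0, "ty": 0, "tz": 3, "ax": 0, "ay": 0, "az": 0, "grip": 255}
    - {"tx": 0, "ty": 0, "tz": 1, "ax": 0, "ay": 0, "az": 0, "grip": 255}
    - {"tx": 0, "ty": 0, "tz": 0, "ax": 0, "ay": 0, "az": 0, "grip": 255}
    - {"tx": 0, "ty": 0, "tz": 0, "ax": 0, "ay": 0, "az": 0, "grip": 255}

```text
t: 9.9
tool_pos: [0.5393, -0.1943, 0.0827]
orientation: [3.14, -0.105, 0.0]
force: [-0.3, -0.1, -1.0]
opening: 0.0142
```

```bash
python3 st.py
```

```text
9.9 [ 0.53926 -0.19432  0.08268] yaw -0.067 tilt [ 0.1 -0. ] F [-0.25 -0.08 -1.02] M [ 0.052 -0.037  0.067] 0.0142 [-0.0002 -0.0015 -0.0018  0.0002  0.0004  0.0003]
```

Tips about 2 mm above the ring top. Creep down.

Request:
step_arm:
  targets:
    - {"tx": 0, "ty": 0, "tz": 1, "ax": 0, "ay": 0, "az": 0, "grip": 255}
    - {"tx": 0, "ty": 0, "tz": 1, "ax": 0, "ay": 0, "az": 0, "grip": 255}
    - {"tx": 0, "ty": 0, "tz": 0.5, "ax": 0, "ay": 0, "az": 0, "grip": 255}
    - {"tx": 0, "ty": 0, "tz": 0, "ax": 0, "ay": 0, "az": 0, "grip": 255}

```text
t: 10.3
tool_pos: [0.5391, -0.1943, 0.08]
orientation: [-3.14, 0.105, 0.0]
force: [0.3, 0.2, -1.6]
opening: 0.0138
```

```bash
python3 st.py
```

```text
10.3 [ 0.53912 -0.19428  0.08001] yaw -0.067 tilt [-0.2  0.1] F [ 0.32  0.23 -1.64] M [ 0.052 -0.012 -0.043] 0.0138 [-0.0003  0.     -0.0034  0.0007  0.0011  0.0005]
```

Request:
step_arm:
  targets:
    - {"tx": 0, "ty": 0, "tz": 0.5, "ax": 0, "ay": 0, "az": 0, "grip": 255}
    - {"tx": 0, "ty": 0, "tz": 0.5, "ax": 0, "ay": 0, "az": 0, "grip": 255}
    - {"tx": 0, "ty": 0, "tz": 0, "ax": 0, "ay": 0, "az": 0, "grip": 255}

```text
t: 10.6
tool_pos: [0.5392, -0.1943, 0.0791]
orientation: [-3.14, 0.105, 0.0]
force: [0.1, 0.6, -1.9]
opening: 0.0139
```

```bash
python3 st.py
```

```text
10.6 [ 0.53916 -0.19425  0.07906] yaw -0.067 tilt [-0.1  0.1] F [ 0.09  0.6  -1.88] M [-0.014 -0.058  0.042] 0.0139 [-0.002  -0.0007 -0.0002  0.0012  0.0017 -0.0012]
```

Request:
step_arm:
  targets:
    - {"tx": 0, "ty": 0, "tz": 0.5, "ax": 0, "ay": 0, "az": 0, "grip": 255}
    - {"tx": 0, "ty": 0, "tz": 0.5, "ax": 0, "ay": 0, "az": 0, "grip": 255}
    - {"tx": 0, "ty": 0, "tz": 0, "ax": 0, "ay": 0, "az": 0, "grip": 255}

```text
t: 10.9
tool_pos: [0.5393, -0.1943, 0.0781]
orientation: [3.14, -0.105, 0.0]
force: [0.4, -1.1, -0.6]
opening: 0.0139
```

```bash
python3 st.py
```

```text
10.9 [ 0.53925 -0.19431  0.0781 ] yaw -0.067 tilt [ 0.1 -0. ] F [ 0.41 -1.09 -0.64] M [ 0.016 -0.086 -0.019] 0.0139 [ 0.0001 -0.0018  0.0002  0.0002  0.0032  0.0002]
```

Request:
step_arm:
  targets:
    - {"tx": 0, "ty": 0, "tz": 0.5, "ax": 0, "ay": 0, "az": 0, "grip": 255}
    - {"tx": 0, "ty": 0, "tz": 0.5, "ax": 0, "ay": 0, "az": 0, "grip": 255}
    - {"tx": 0, "ty": 0, "tz": 0, "ax": 0, "ay": 0, "az": 0, "grip": 255}

```text
t: 11.2
tool_pos: [0.5393, -0.1943, 0.0771]
orientation: [3.14, -0.105, 0.0]
force: [1.2, -0.8, -1.1]
opening: 0.0136
```

```bash
python3 st.py; python3 - <<'E'
from plant import robot
from h import *
c=robot.read_camera('wrist');d=robot.read_camera('side')
cv2.imwrite('pics/w8.png',cv2.resize(c['frame'][130:230,206:306],None,fx=6,fy=6,interpolation=cv2.INTER_CUBIC))
cv2.imwrite('pics/s8.png',cv2.resize(d['frame'][210:310,250:370],None,fx=6,fy=6,interpolation=cv2.INTER_CUBIC))
E
```

```text
11.2 [ 0.53927 -0.19433  0.07712] yaw -0.067 tilt [ 0.2 -0.1] F [ 1.23 -0.84 -1.13] M [-0.036 -0.127  0.013] 0.0136 [ 0.     -0.0006 -0.0022 -0.0012  0.0038 -0.0019]
```

View pics/w8.png

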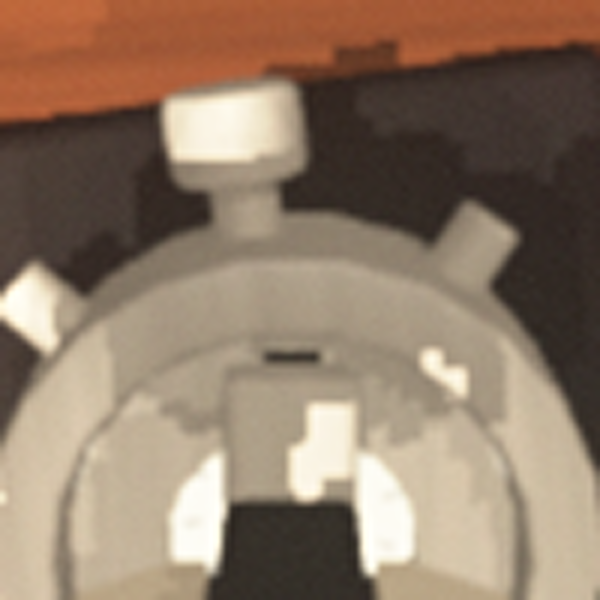

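View pics/s8.png

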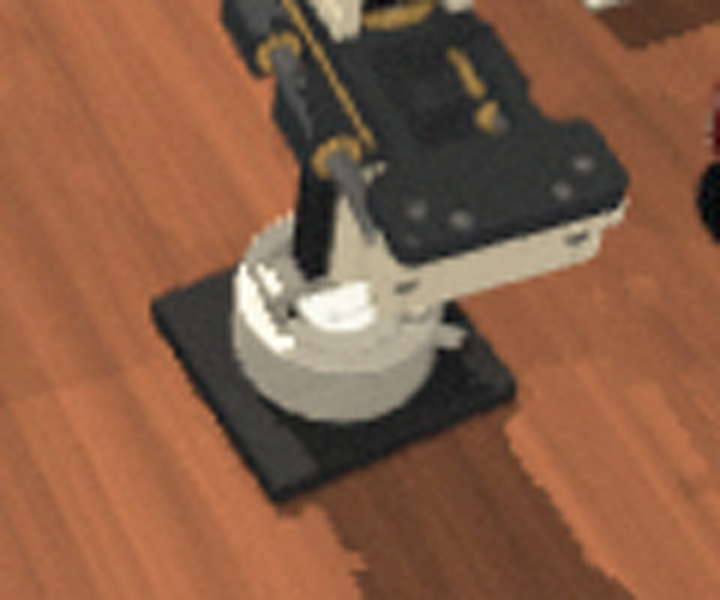

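Request:
step_arm:
  targets:
    - {"tx": 0, "ty": 0, "tz": 0.4, "ax": 0, "ay": 0, "az": 0, "grip": 255}
    - {"tx": 0, "ty": 0, "tz": 0, "ax": 0, "ay": 0, "az": 0.02, "grip": 255}
    - {"tx": 0, "ty": 0, "tz": 0, "ax": 0, "ay": 0, "az": 0.02, "grip": 255}
    - {"tx": 0, "ty": 0, "tz": 0, "ax": 0, "ay": 0, "az": 0.02, "grip": 255}
    - {"tx": 0, "ty": 0, "tz": 0, "ax": 0, "ay": 0, "az": 0.02, "grip": 255}
    - {"tx": 0, "ty": 0, "tz": 0, "ax": 0, "ay": 0, "az": 0, "grip": 255}

```text
t: 11.9
tool_pos: [0.5392, -0.1944, 0.0768]
orientation: [3.133, -0.232, 0.0]
force: [1.4, -2.2, -1.3]
opening: 0.014
```

```bash
python3 st.py
```

```text
11.9 [ 0.53923 -0.19445  0.07677] yaw -0.1481 tilt [ 0.1 -0.2] F [ 1.4  -2.17 -1.28] M [-0.311 -0.21   0.054] 0.014 [-0.0004 -0.0001 -0.0007 -0.0001 -0.0008 -0.0272]
```

Request:
step_arm:
  targets:
    - {"tx": 0.2, "ty": 0.3, "tz": 0, "ax": 0, "ay": 0, "az": 0.02, "grip": 255}
    - {"tx": 0, "ty": 0, "tz": 0, "ax": 0, "ay": 0, "az": 0.03, "grip": 255}
    - {"tx": 0, "ty": 0, "tz": 0, "ax": 0, "ay": 0, "az": 0.03, "grip": 255}
    - {"tx": 0, "ty": 0, "tz": 0, "ax": 0, "ay": 0, "az": 0.02, "grip": 255}
    - {"tx": 0, "ty": 0, "tz": 0, "ax": 0, "ay": 0, "az": 0, "grip": 255}

```text
t: 12.4
tool_pos: [0.5393, -0.1946, 0.0767]
orientation: [-3.117, 0.388, 0.0]
force: [0.3, -0.1, -0.9]
opening: 0.0133
```

```bash
python3 st.py
```

```text
12.4 [ 0.5393  -0.19455  0.07675] yaw -0.2477 tilt [-0.1  0.2] F [ 0.34 -0.09 -0.9 ] M [ 0.015 -0.035  0.108] 0.0133 [-0.0004  0.0011 -0.0002  0.0013 -0.0009 -0.0263]
```

Request:
step_arm:
  targets:
    - {"tx": 0, "ty": 0, "tz": 0, "ax": 0, "ay": 0, "az": 0.03, "grip": 255}
    - {"tx": 0, "ty": 0, "tz": 0, "ax": 0, "ay": 0, "az": 0.03, "grip": 255}
    - {"tx": 0, "ty": 0, "tz": 0, "ax": 0, "ay": 0, "az": 0.03, "grip": 255}
    - {"tx": 0, "ty": 0, "tz": 0, "ax": 0, "ay": 0, "az": 0.03, "grip": 255}
    - {"tx": 0, "ty": 0, "tz": 0, "ax": 0, "ay": 0, "az": 0.03, "grip": 255}
    - {"tx": 0, "ty": 0, "tz": 0, "ax": 0, "ay": 0, "az": 0, "grip": 255}

```text
t: 13.0
tool_pos: [0.5393, -0.1945, 0.0767]
orientation: [-3.08, 0.62, 0.0]
force: [0.7, -0.8, 0.2]
opening: 0.0136
```

```bash
python3 st.py
```

```text
13.0 [ 0.53928 -0.19453  0.07672] yaw -0.3971 tilt [-0.2  0.2] F [ 0.65 -0.79  0.17] M [ 0.088 -0.016  0.045] 0.0136 [-0.0002 -0.0003 -0.0013 -0.0003  0.0001 -0.0339]
```

Request:
step_arm:
  targets:
    - {"tx": 0, "ty": 0, "tz": 0, "ax": 0, "ay": 0, "az": 0.025, "grip": 255}
    - {"tx": 0, "ty": 0, "tz": 0, "ax": 0, "ay": 0, "az": 0.025, "grip": 255}
    - {"tx": 0, "ty": 0, "tz": 0, "ax": 0, "ay": 0, "az": 0.025, "grip": 255}
    - {"tx": 0, "ty": 0, "tz": 0, "ax": 0, "ay": 0, "az": 0.015, "grip": 255}
    - {"tx": 0, "ty": 0, "tz": 0, "ax": 0, "ay": 0, "az": 0, "grip": 255}

```text
t: 13.5
tool_pos: [0.5393, -0.1945, 0.0767]
orientation: [-3.049, 0.758, 0.0]
force: [0.8, 0.6, 0.1]
opening: 0.0137
```

```bash
python3 st.py
```

```text
13.5 [ 0.53929 -0.19453  0.07671] yaw -0.4876 tilt [-0.1  0.2] F [0.81 0.62 0.07] M [0.169 0.031 0.139] 0.0137 [-0.     -0.001  -0.0006 -0.001   0.0002 -0.0218]
```

Request:
step_arm:
  targets:
    - {"tx": 0, "ty": 0, "tz": 0, "ax": 0, "ay": 0, "az": 0.02, "grip": 255}
    - {"tx": 0, "ty": 0, "tz": 0, "ax": 0, "ay": 0, "az": 0.02, "grip": 255}
    - {"tx": 0, "ty": 0, "tz": 0, "ax": 0, "ay": 0, "az": 0, "grip": 255}

```text
t: 13.8
tool_pos: [0.5393, -0.1945, 0.0767]
orientation: [-3.033, 0.82, 0.0]
force: [-0.9, 0.5, -0.5]
opening: 0.0137
```

```bash
python3 st.py
```

```text
13.8 [ 0.53932 -0.19455  0.07671] yaw -0.5281 tilt [-0.1  0.2] F [-0.92  0.46 -0.5 ] M [0.255 0.054 0.048] 0.0137 [ 0.0003 -0.0004  0.0007 -0.0008  0.     -0.0255]
```

Request:
step_arm:
  targets:
    - {"tx": 0, "ty": -0.2, "tz": 0, "ax": 0, "ay": 0, "az": 0.015, "grip": 255}
    - {"tx": 0, "ty": 0, "tz": 0, "ax": 0, "ay": 0, "az": 0.015, "grip": 255}
    - {"tx": 0, "ty": 0, "tz": 0, "ax": 0, "ay": 0, "az": 0, "grip": 255}

```text
t: 14.1
tool_pos: [0.5393, -0.1945, 0.0767]
orientation: [3.02, -0.865, -0.0]
force: [-1.0, -0.0, -0.3]
opening: 0.0134
```

```bash
python3 st.py
```

```text
14.1 [ 0.53933 -0.1945   0.07669] yaw -0.5578 tilt [-0.3 -0. ] F [-1.   -0.02 -0.26] M [0.149 0.134 0.036] 0.0134 [ 0.0003  0.0007 -0.0002  0.0016  0.0009 -0.0205]
```

Request:
step_arm:
  targets:
    - {"tx": 0, "ty": -0.1, "tz": 0, "ax": 0, "ay": 0, "az": 0.015, "grip": 255}
    - {"tx": 0, "ty": 0, "tz": 0, "ax": 0, "ay": 0, "az": 0.015, "grip": 255}
    - {"tx": 0, "ty": 0, "tz": 0, "ax": 0, "ay": 0, "az": 0, "grip": 255}

```text
t: 14.4
tool_pos: [0.5394, -0.1944, 0.0767]
orientation: [3.007, -0.91, -0.0]
force: [-1.3, -1.2, -0.4]
opening: 0.0138
```

```bash
python3 st.py
```

```text
14.4 [ 0.5394  -0.19444  0.07671] yaw -0.5879 tilt [-0.2 -0.1] F [-1.27 -1.21 -0.4 ] M [-0.02   0.294  0.084] 0.0138 [-0.     -0.0004  0.0023 -0.0001  0.0015 -0.02  ]
```

Request:
step_arm:
  targets:
    - {"tx": -0.2, "ty": 0.1, "tz": 0, "ax": 0, "ay": 0, "az": 0.015, "grip": 255}
    - {"tx": 0, "ty": 0, "tz": 0, "ax": 0, "ay": 0, "az": 0.015, "grip": 255}
    - {"tx": 0, "ty": 0, "tz": 0, "ax": 0, "ay": 0, "az": 0, "grip": 255}

```text
t: 14.7
tool_pos: [0.5393, -0.1944, 0.0767]
orientation: [2.993, -0.955, 0.0]
force: [-0.7, -1.2, -1.7]
opening: 0.0135
```

```bash
python3 st.py
```

```text
14.7 [ 0.53933 -0.19443  0.07674] yaw -0.6179 tilt [ 0.1 -0.1] F [-0.69 -1.2  -1.74] M [-0.069  0.107  0.084] 0.0135 [ 0.0003  0.0014  0.0001  0.0011  0.0015 -0.0201]
```

Request:
step_arm:
  targets:
    - {"tx": 0, "ty": 0, "tz": 0, "ax": 0, "ay": 0, "az": 0.015, "grip": 255}
    - {"tx": 0, "ty": 0, "tz": 0, "ax": 0, "ay": 0, "az": 0.015, "grip": 255}
    - {"tx": 0, "ty": 0, "tz": 0, "ax": 0, "ay": 0, "az": 0, "grip": 255}

```text
t: 15.0
tool_pos: [0.5393, -0.1944, 0.0768]
orientation: [-2.978, 1.0, -0.0]
force: [-1.2, -0.7, -1.8]
opening: 0.0138
```

```bash
python3 st.py
```

```text
15.0 [ 0.53934 -0.19438  0.07675] yaw -0.6479 tilt [ 0.1 -0. ] F [-1.19 -0.74 -1.81] M [-0.131  0.1    0.063] 0.0138 [-0.0005 -0.0009  0.0001  0.      0.0008 -0.0197]
```

Request:
step_arm:
  targets:
    - {"tx": 0, "ty": 0, "tz": 0, "ax": 0, "ay": 0, "az": 0.015, "grip": 255}
    - {"tx": 0, "ty": 0, "tz": 0, "ax": 0, "ay": 0, "az": 0.015, "grip": 255}
    - {"tx": 0, "ty": 0, "tz": 0, "ax": 0, "ay": 0, "az": 0, "grip": 255}

```text
t: 15.3
tool_pos: [0.5393, -0.1944, 0.0768]
orientation: [2.963, -1.044, 0.0]
force: [-0.8, -0.6, -1.5]
opening: 0.0136
```

```bash
python3 st.py
```

```text
15.3 [ 0.53931 -0.1944   0.07676] yaw -0.6777 tilt [ 0.1 -0.1] F [-0.76 -0.58 -1.46] M [-0.18   0.088  0.297] 0.0136 [ 0.0002 -0.0017  0.0008  0.0005 -0.0006 -0.0195]
```

Request:
step_arm:
  targets:
    - {"tx": 0, "ty": 0, "tz": 0, "ax": 0, "ay": 0, "az": 0, "grip": 255}
    - {"tx": 0, "ty": 0, "tz": 0, "ax": 0, "ay": 0, "az": 0, "grip": 255}

```text
t: 15.5
tool_pos: [0.5393, -0.1944, 0.0768]
orientation: [2.963, -1.043, 0.0]
force: [0.1, -1.2, -2.0]
opening: 0.0135
```

```bash
python3 st.py
```

```text
15.5 [ 0.5393  -0.19438  0.07676] yaw -0.6768 tilt [ 0.1 -0.1] F [ 0.08 -1.23 -2.04] M [-0.166  0.091  0.217] 0.0135 [-0.0008 -0.0021  0.001   0.0018 -0.0001 -0.0006]
```

Request:
step_arm:
  targets:
    - {"tx": 0, "ty": 0, "tz": 0, "ax": 0, "ay": 0, "az": 0.01, "grip": 255}
    - {"tx": 0, "ty": 0, "tz": 0, "ax": 0, "ay": 0, "az": 0, "grip": 255}

```text
t: 15.7
tool_pos: [0.5393, -0.1944, 0.0768]
orientation: [2.958, -1.059, 0.0]
force: [-1.1, -2.2, -0.7]
opening: 0.014
```

```bash
python3 st.py
```

```text
15.7 [ 0.53928 -0.19438  0.07675] yaw -0.6874 tilt [-0.  -0.1] F [-1.09 -2.2  -0.7 ] M [-0.252  0.099  0.331] 0.014 [-0.0007 -0.0007  0.0003 -0.0001 -0.0014 -0.0112]
```

Request:
step_arm:
  targets:
    - {"tx": 0, "ty": 0, "tz": 0, "ax": 0, "ay": 0, "az": 0.005, "grip": 255}
    - {"tx": 0, "ty": 0, "tz": 0, "ax": 0, "ay": 0, "az": 0, "grip": 255}
    - {"tx": 0, "ty": 0, "tz": 0, "ax": 0, "ay": 0, "az": 0, "grip": 255}

```text
t: 16.0
tool_pos: [0.5393, -0.1944, 0.0768]
orientation: [2.955, -1.065, 0.0]
force: [-0.3, -0.2, -1.2]
opening: 0.014
```

```bash
python3 st.py; python3 - <<'E'
from plant import robot
from h import *
c=robot.read_camera('wrist')
cv2.imwrite('pics/w9.png',cv2.resize(c['frame'][100:250,155:355],None,fx=4,fy=4,interpolation=cv2.INTER_CUBIC))
E
python3 st.py
```

```text
16.0 [ 0.5393  -0.19439  0.07677] yaw -0.692 tilt [ 0.  -0.1] F [-0.34 -0.2  -1.18] M [-0.22   0.109  0.373] 0.014 [-0.0002  0.0011  0.0022  0.0031  0.0002 -0.0005]
16.05 [ 0.53928 -0.1944   0.07675] yaw -0.692 tilt [ 0.  -0.1] F [-0.56 -2.01 -1.12] M [-0.221  0.135  0.444] 0.0135 [-0.0017 -0.0007 -0.0001 -0.      0.0004  0.0006]
```

View pics/w9.png

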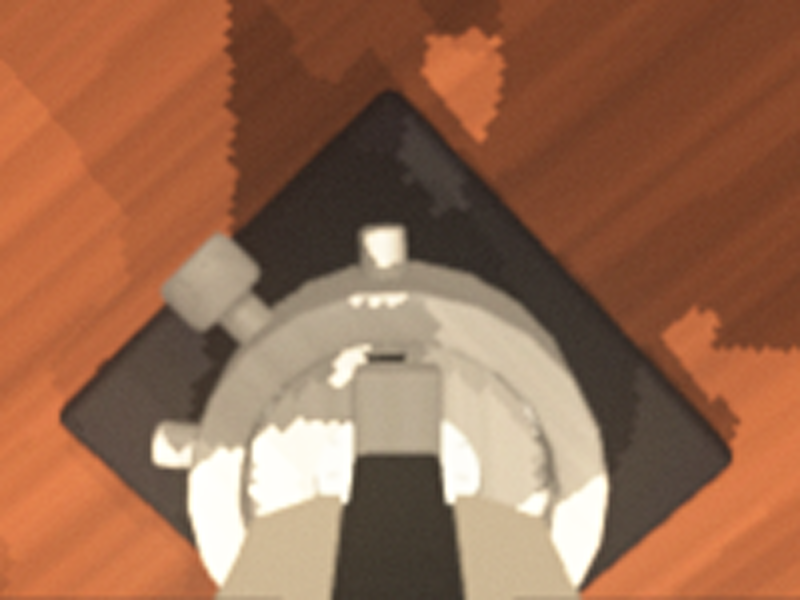

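Request:
step_arm:
  targets:
    - {"tx": 0, "ty": 0, "tz": 0, "ax": 0, "ay": 0, "az": -0.02, "grip": 255}
    - {"tx": 0, "ty": 0, "tz": 0, "ax": 0, "ay": 0, "az": -0.02, "grip": 255}
    - {"tx": 0, "ty": 0, "tz": 0, "ax": 0, "ay": 0, "az": 0, "grip": 255}

```text
t: 16.35
tool_pos: [0.5393, -0.1943, 0.0768]
orientation: [-2.976, 1.005, -0.0]
force: [-0.8, -0.8, -2.1]
opening: 0.0137
```

```bash
python3 st.py
```

```text
16.35 [ 0.53933 -0.19435  0.07676] yaw -0.651 tilt [0.1 0.1] F [-0.8  -0.81 -2.14] M [-0.187  0.023  0.035] 0.0137 [-0.002   0.0002  0.0002 -0.0008  0.0004  0.0243]
```

Unloaded. Lift straight out.

Request:
step_arm:
  targets:
    - {"tx": 0, "ty": 0, "tz": -2, "ax": 0, "ay": 0, "az": 0, "grip": 255}
    - {"tx": 0, "ty": 0, "tz": -4, "ax": 0, "ay": 0, "az": 0, "grip": 255}
    - {"tx": 0, "ty": 0, "tz": -10, "ax": 0, "ay": 0, "az": 0, "grip": 255}
    - {"tx": 0, "ty": 0, "tz": -18, "ax": 0, "ay": 0, "az": 0, "grip": 255}
    - {"tx": 0, "ty": 0, "tz": -25, "ax": 0, "ay": 0, "az": 0, "grip": 255}
    - {"tx": 0, "ty": 0, "tz": -20, "ax": 0, "ay": 0, "az": 0, "grip": 255}
    - {"tx": 0, "ty": 0, "tz": -6, "ax": 0, "ay": 0, "az": 0, "grip": 255}
    - {"tx": 0, "ty": 0, "tz": 0, "ax": 0, "ay": 0, "az": 0, "grip": 255}
    - {"tx": 0, "ty": 0, "tz": 0, "ax": 0, "ay": 0, "az": 0, "grip": 255}

```text
t: 17.25
tool_pos: [0.5388, -0.1941, 0.1609]
orientation: [-2.976, 1.006, 0.002]
force: [0.1, 0.5, -1.1]
opening: 0.0139
```

```bash
python3 st.py; python3 - <<'E'
from plant import robot
from h import *
import pickle
s=robot.read_state();c=robot.read_camera('wrist');d=robot.read_camera('side')
pickle.dump((s,c,d),open('w10.pkl','wb'))
cv2.imwrite('pics/w10.png',cv2.resize(c['frame'][100:250,155:355],None,fx=4,fy=4,interpolation=cv2.INTER_CUBIC))
cv2.imwrite('pics/s10.png',cv2.resize(d['frame'][210:310,250:370],None,fx=6,fy=6,interpolation=cv2.INTER_CUBIC))
E
```

```text
17.25 [ 0.53885 -0.19411  0.16092] yaw -0.652 tilt [-0.9  0.5] F [ 0.1   0.48 -1.09] M [ 0.057 -0.094 -0.012] 0.0139 [-0.0016  0.0146  0.0135 -0.0002  0.0014 -0.0023]
```

View pics/w10.png

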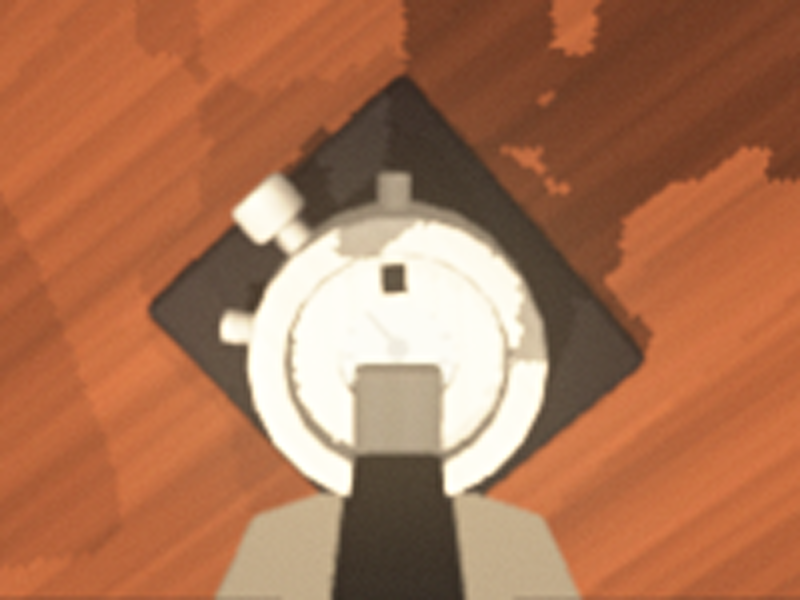

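View pics/s10.png

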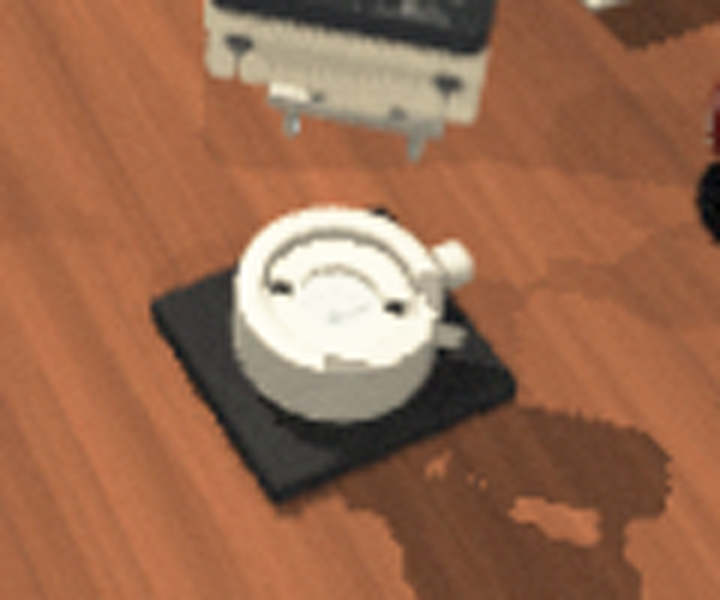

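```bash
python3 - <<'E'
from h import *
import pickle
s,c,d=pickle.load(open('w10.pkl','rb'))
q=lambda u,v:(250+u/6-.4,210+v/6-.4)
A=plane(d,q(282,288),.036);B=plane(d,q(396,307),.036);v=B-A;print('side yaw',np.arctan2(v[1],v[0]),np.linalg.norm(v),(A+B)/2)
H=plane(c,(155+394/4-.4,100+279/4-.4),.036);v=H-np.array([.541,-.1935,.036]);print('wrist yaw',np.arctan2(v[1],v[0]),np.linalg.norm(v))
C=pickle.load(open('c0.pkl','rb'))['side']
p=lambda u,v:(270+u*70/300-.4,230+(v-300)*70/300-.4)
A=plane(C,p(418,438),.036);B=plane(C,p(493,416),.036);v=B-A;print('initial side yaw',np.arctan2(v[1],v[0]),np.linalg.norm(v))
# return: rotate first to yaw .0287, then shift to above stand
y=.0287
T=np.array([[np.cos(y),np.sin(y),0],[np.sin(y),-np.cos(y),0],[0,0,-1.]])
print(yaw(s)-y,T.T@(np.array([.5399,.2022,.162])-s['tool_pos'])*1e3)
E
```

```text
side yaw -0.5988517878925417 0.03987420891033604 [ 0.54106299 -0.1954896   0.036     ]
wrist yaw -0.6238161438927441 0.019838727572744935
initial side yaw -0.0805566425234214 0.042229066423993517
-0.6807241910106114 [  12.42445733 -396.11612845   -1.0814297 ]
```

Request:
step_arm:
  targets:
    - {"tx": 0, "ty": 0, "tz": 0, "ax": 0, "ay": 0, "az": -0.1, "grip": 255}
    - {"tx": 0, "ty": 0, "tz": 0, "ax": 0, "ay": 0, "az": -0.12, "grip": 255}
    - {"tx": 0, "ty": 0, "tz": 0, "ax": 0, "ay": 0, "az": -0.12, "grip": 255}
    - {"tx": 0, "ty": 0, "tz": 0, "ax": 0, "ay": 0, "az": -0.12, "grip": 255}
    - {"tx": 0, "ty": 0, "tz": 0, "ax": 0, "ay": 0, "az": -0.12, "grip": 255}
    - {"tx": 0, "ty": 0, "tz": 0, "ax": 0, "ay": 0, "az": -0.1, "grip": 255}
    - {"tx": 0, "ty": -15, "tz": 0, "ax": 0, "ay": 0, "az": 0, "grip": 255}
    - {"tx": 1.4, "ty": -32, "tz": 0, "ax": 0, "ay": 0, "az": 0, "grip": 255}
    - {"tx": 1.5, "ty": -43, "tz": 0, "ax": 0, "ay": 0, "az": 0, "grip": 255}
    - {"tx": 1.5, "ty": -43, "tz": 0, "ax": 0, "ay": 0, "az": 0, "grip": 255}
    - {"tx": 1.5, "ty": -43, "tz": 0, "ax": 0, "ay": 0, "az": 0, "grip": 255}
    - {"tx": 1.5, "ty": -43, "tz": 0, "ax": 0, "ay": 0, "az": 0, "grip": 255}
    - {"tx": 1.5, "ty": -43, "tz": 0, "ax": 0, "ay": 0, "az": 0, "grip": 255}
    - {"tx": 1.5, "ty": -43, "tz": 0, "ax": 0, "ay": 0, "az": 0, "grip": 255}
    - {"tx": 1, "ty": -43, "tz": 0, "ax": 0, "ay": 0, "az": 0, "grip": 255}
    - {"tx": 1, "ty": -33, "tz": 0, "ax": 0, "ay": 0, "az": 0, "grip": 255}
    - {"tx": 0, "ty": -15, "tz": 0, "ax": 0, "ay": 0, "az": 0, "grip": 255}
    - {"tx": 0, "ty": 0, "tz": 0, "ax": 0, "ay": 0, "az": 0, "grip": 255}
    - {"tx": 0, "ty": 0, "tz": 0, "ax": 0, "ay": 0, "az": 0, "grip": 255}
    - {"tx": 0, "ty": 0, "tz": 0, "ax": 0, "ay": 0, "az": 0, "grip": 255}

```text
t: 19.35
tool_pos: [0.5405, 0.2007, 0.1614]
orientation: [3.141, 0.041, -0.001]
force: [0.5, -0.7, -1.7]
opening: 0.0143
```

```bash
python3 st.py; python3 - <<'E'
from plant import robot
from h import *
import pickle
s=robot.read_state();c=robot.read_camera('wrist')
pickle.dump((s,c),open('w11.pkl','wb'))
print(delta(s,(.5399,.2022,.0526),.0287))
cv2.imwrite('pics/w11.png',cv2.resize(c['frame'][145:245,205:305],(600,600),interpolation=cv2.INTER_CUBIC))
E
```

```text
19.35 [0.54048 0.20065 0.16145] yaw 0.0261 tilt [-0.5 -0.6] F [ 0.51 -0.68 -1.69] M [ 0.064  0.004 -0.034] 0.0143 [-0.0088 -0.003  -0.0024  0.0026  0.0015 -0.0031]
(array([ -0.48,  -1.62, 108.85]), array([ 0.0006,  0.0005, -0.0026]))
```

View pics/w11.png

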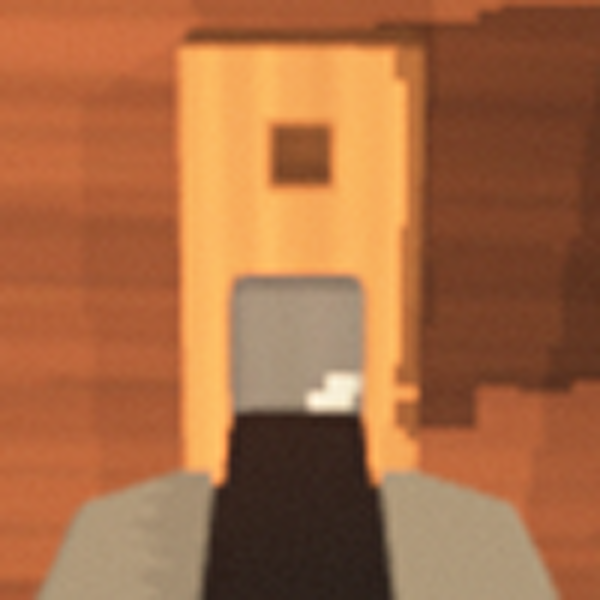

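Request:
step_arm:
  targets:
    - {"tx": -0.5, "ty": -1.2, "tz": 10, "ax": 0, "ay": 0, "az": -0.002, "grip": 255}
    - {"tx": 0, "ty": 0, "tz": 22, "ax": 0, "ay": 0, "az": 0, "grip": 255}
    - {"tx": 0, "ty": 0, "tz": 25, "ax": 0, "ay": 0, "az": 0, "grip": 255}
    - {"tx": 0, "ty": 0, "tz": 20, "ax": 0, "ay": 0, "az": 0, "grip": 255}
    - {"tx": 0, "ty": 0, "tz": 8, "ax": 0, "ay": 0, "az": 0, "grip": 255}
    - {"tx": 0, "ty": 0, "tz": 0, "ax": 0, "ay": 0, "az": 0, "grip": 255}
    - {"tx": 0, "ty": 0, "tz": 0, "ax": 0, "ay": 0, "az": 0, "grip": 255}

```text
t: 20.1
tool_pos: [0.5406, 0.2029, 0.0774]
orientation: [-3.141, -0.046, -0.001]
force: [-0.3, -0.0, -0.9]
opening: 0.0135
```

```bash
python3 st.py; python3 - <<'E'
from plant import robot
from h import *
s=robot.read_state();print(delta(s,(.5399,.2022,.0526),.0287))
E
```

```text
20.1 [0.5406  0.20286 0.07744] yaw 0.0294 tilt [0.8 0.2] F [-0.31 -0.04 -0.85] M [ 0.091  0.017 -0.044] 0.0135 [ 0.0027 -0.0149 -0.0173  0.0019 -0.002  -0.0012]
(array([-0.74,  0.65, 24.84]), array([-0.0002, -0.0008,  0.0007]))
```

Tips ~7 mm above the stand top; go in.

Request:
step_arm:
  targets:
    - {"tx": -0.7, "ty": 0.6, "tz": 4, "ax": 0, "ay": 0, "az": 0, "grip": 255}
    - {"tx": 0, "ty": 0, "tz": 4, "ax": 0, "ay": 0, "az": 0, "grip": 255}
    - {"tx": 0, "ty": 0, "tz": 4, "ax": 0, "ay": 0, "az": 0, "grip": 255}
    - {"tx": 0, "ty": 0, "tz": 2, "ax": 0, "ay": 0, "az": 0, "grip": 255}
    - {"tx": 0, "ty": 0, "tz": 0, "ax": 0, "ay": 0, "az": 0, "grip": 255}

```text
t: 20.6
tool_pos: [0.539, 0.2023, 0.0622]
orientation: [3.141, 0.047, -0.001]
force: [0.0, -1.7, -1.4]
opening: 0.0138
```

```bash
python3 st.py; python3 - <<'E'
from plant import robot
from h import *
s=robot.read_state();print(delta(s,(.5399,.2022,.0526),.0287))
E
```

```text
20.6 [0.53904 0.20231 0.06224] yaw 0.03 tilt [-0.8 -0.3] F [ 0.02 -1.67 -1.41] M [-0.092 -0.007 -0.003] 0.0138 [ 0.0014 -0.0023 -0.003  -0.      0.0048  0.0006]
(array([0.87, 0.13, 9.64]), array([0.0002, 0.0008, 0.0013]))
```

Request:
step_arm:
  targets:
    - {"tx": 0.5, "ty": 0, "tz": 3, "ax": 0, "ay": 0, "az": 0, "grip": 255}
    - {"tx": 0, "ty": 0, "tz": 3, "ax": 0, "ay": 0, "az": 0, "grip": 255}
    - {"tx": 0, "ty": 0, "tz": 2, "ax": 0, "ay": 0, "az": 0, "grip": 255}
    - {"tx": 0, "ty": 0, "tz": 0.8, "ax": 0, "ay": 0, "az": 0, "grip": 255}
    - {"tx": 0, "ty": 0, "tz": 0, "ax": 0, "ay": 0, "az": 0, "grip": 255}
    - {"tx": 0, "ty": 0, "tz": 0, "ax": 0, "ay": 0, "az": 0, "grip": 255}

```text
t: 21.2
tool_pos: [0.5397, 0.2024, 0.0537]
orientation: [3.141, 0.047, -0.001]
force: [-0.4, -1.7, -2.6]
opening: 0.014
```

```bash
python3 st.py
```

```text
21.2 [0.53968 0.20235 0.05372] yaw 0.03 tilt [-0.4 -0.2] F [-0.35 -1.7  -2.57] M [-0.315 -0.01  -0.037] 0.014 [-0.0002 -0.0017  0.0006 -0.0022  0.0007 -0.0007]
```

Request:
step_arm:
  targets:
    - {"tx": 0, "ty": 0.3, "tz": 0.6, "ax": 0, "ay": 0, "az": 0, "grip": 255}
    - {"tx": 0, "ty": 0, "tz": 0.5, "ax": 0, "ay": 0, "az": 0, "grip": 255}
    - {"tx": 0, "ty": 0, "tz": 0, "ax": 0, "ay": 0, "az": 0, "grip": 255}

```text
t: 21.5
tool_pos: [0.54, 0.2022, 0.0529]
orientation: [-3.141, -0.047, -0.0]
force: [-0.5, 0.7, -1.4]
opening: 0.0138
```

```bash
python3 st.py
```

```text
21.5 [0.53995 0.20225 0.05289] yaw 0.03 tilt [0.2 0.2] F [-0.52  0.74 -1.39] M [-0.065 -0.015 -0.011] 0.0138 [-0.0008  0.0013 -0.0016 -0.0017  0.0003 -0.0001]
```

Within 0.3 mm of the seat; release (drops the last bit).

Request:
step_arm:
  targets:
    - {"tx": 0, "ty": 0, "tz": 0.3, "ax": 0, "ay": 0, "az": 0, "grip": 255}
    - {"tx": 0, "ty": 0, "tz": 0, "ax": 0, "ay": 0, "az": 0, "grip": 0}
    - {"tx": 0, "ty": 0, "tz": 0, "ax": 0, "ay": 0, "az": 0, "grip": 0}
    - {"tx": 0, "ty": 0, "tz": 0, "ax": 0, "ay": 0, "az": 0, "grip": 0}
    - {"tx": 0, "ty": 0, "tz": 0, "ax": 0, "ay": 0, "az": 0, "grip": 0}
    - {"tx": 0, "ty": 0, "tz": 0, "ax": 0, "ay": 0, "az": 0, "grip": 0}
    - {"tx": 0, "ty": 0, "tz": 0, "ax": 0, "ay": 0, "az": 0, "grip": 0}
    - {"tx": 0, "ty": 0, "tz": 0, "ax": 0, "ay": 0, "az": 0, "grip": 0}
    - {"tx": 0, "ty": 0, "tz": 0, "ax": 0, "ay": 0, "az": 0, "grip": 0}

```text
t: 22.4
tool_pos: [0.5399, 0.2021, 0.0525]
orientation: [-3.141, -0.047, -0.0]
force: [0.1, -0.1, -0.3]
opening: 0.0732
```

Request:
step_arm:
  targets:
    - {"tx": 0, "ty": 0, "tz": 0, "ax": 0, "ay": 0, "az": 0, "grip": 0}
    - {"tx": 0, "ty": 0, "tz": 0, "ax": 0, "ay": 0, "az": 0, "grip": 0}
    - {"tx": 0, "ty": 0, "tz": 0, "ax": 0, "ay": 0, "az": 0, "grip": 0}
    - {"tx": 0, "ty": 0, "tz": 0, "ax": 0, "ay": 0, "az": 0, "grip": 0}
    - {"tx": 0, "ty": 0, "tz": -10, "ax": 0, "ay": 0, "az": 0, "grip": 0}
    - {"tx": 0, "ty": 0, "tz": -20, "ax": 0, "ay": 0, "az": 0, "grip": 0}
    - {"tx": 0, "ty": 0, "tz": -30, "ax": 0, "ay": 0, "az": 0, "grip": 0}
    - {"tx": 0, "ty": 0, "tz": -30, "ax": 0, "ay": 0, "az": 0, "grip": 0}
    - {"tx": -12, "ty": 0, "tz": -30, "ax": 0, "ay": 0, "az": 0, "grip": 0}
    - {"tx": -12, "ty": 0, "tz": -15, "ax": 0, "ay": 0, "az": 0, "grip": 0}
    - {"tx": -11, "ty": 0, "tz": -3, "ax": 0, "ay": 0, "az": 0, "grip": 0}
    - {"tx": 0, "ty": 0, "tz": 0, "ax": 0, "ay": 0, "az": 0, "grip": 0}
    - {"tx": 0, "ty": 0, "tz": 0, "ax": 0, "ay": 0, "az": 0, "grip": 0}

```text
t: 23.7
tool_pos: [0.5051, 0.2011, 0.1909]
orientation: [-3.141, -0.047, -0.001]
force: [0.1, -0.6, 0.9]
opening: 0.0929
```

```bash
python3 st.py; python3 - <<'E'
from plant import robot
from h import *
import pickle
s=robot.read_state();c=robot.read_camera('wrist');d=robot.read_camera('side');e=robot.read_camera('top')
pickle.dump((s,c,d,e),open('w12.pkl','wb'))
cv2.imwrite('pics/w12.png',cv2.resize(c['frame'][95:210,205:285],None,fx=5,fy=5,interpolation=cv2.INTER_CUBIC))
cv2.imwrite('pics/s12.png',d['frame'])
cv2.imwrite('pics/s12z.png',cv2.resize(d['frame'][120:190,205:275],(600,600),interpolation=cv2.INTER_CUBIC))
# other things moved?
C=pickle.load(open('c0.pkl','rb'))
dd=cv2.absdiff(C['side']['frame'],d['frame']).max(2)
cv2.imwrite('pics/diff.png',dd*3)
f=c['frame'];x0,y0=205,95
r=cv2.resize(f[95:210,205:285],None,fx=5,fy=5,interpolation=cv2.INTER_CUBIC);h=cv2.cvtColor(r,cv2.COLOR_BGR2HSV)
up=lambda p:(np.array(p)+.5)/5-.5+[x0,y0]
w=((h[...,1]<70)&(h[...,2]>150)).astype(np.uint8)
cs=cv2.findContours(w,cv2.RETR_EXTERNAL,cv2.CHAIN_APPROX_NONE)[0]
P=np.vstack([[plane(c,up(p),.034)[:2] for p in k[:,0]] for k in cs if cv2.contourArea(k)>50])
print('bar',cv2.minAreaRect(P.astype(np.float32)))
E
```

```text
23.7 [0.50509 0.20108 0.19092] yaw 0.0301 tilt [0.7 0.1] F [ 0.11 -0.62  0.9 ] M [ 0.033 -0.049  0.006] 0.0929 [-0.0029  0.0235  0.0021  0.0015 -0.0062 -0.0002]
bar ((0.5403231978416443, 0.20302225649356842), (0.05488136410713196, 0.012954006902873516), 2.068955183029175)
```

View pics/w12.png

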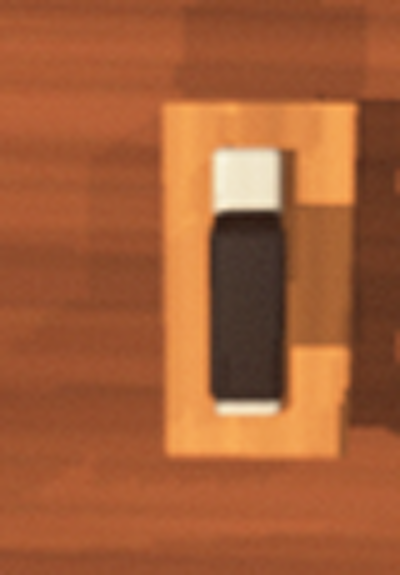

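View pics/s12z.png

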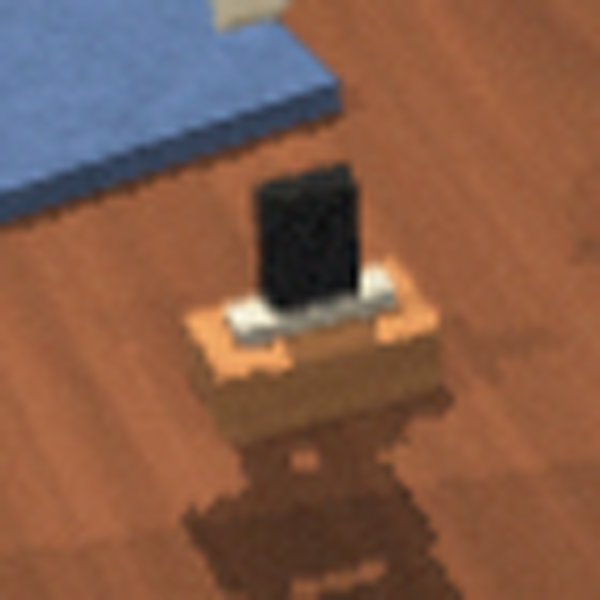

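View pics/s12.png

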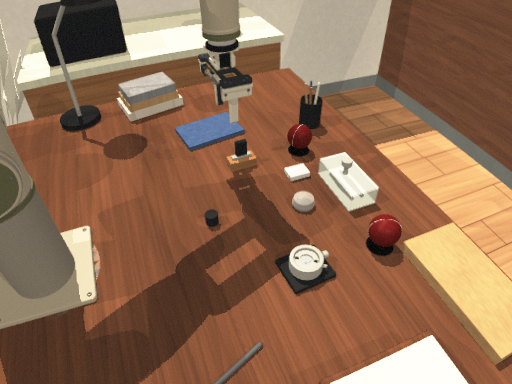

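```bash
python3 -c "
from plant import robot
print(robot.close_job())"
```

```text
the job is handed in; nothing more can be done
None
```

I turned the ring clockwise to its stop with the spanner, put the spanner back upright in its stand, and handed the job in at about 24 s. No verdict was reported.

- **Insertion:** The pins went about 4 mm into the ring's holes with no noticeable rise in force.
- **Turning:** The ring moved about 0.55 rad, judging by the hole positions before and after. Torque stayed around 0.05–0.14 N m while it turned freely. It then climbed to about 0.4 N m over the last few hundredths of a radian, and I took that as the stop. I backed off until unloaded before lifting out.
- **Ring home:** This rests on the torque rise only, since the thread angle cannot be read directly. The final hole direction read -0.62 rad in the wrist camera and -0.60 rad in the side camera, a small disagreement within pixel error. The ring angle implied by the spanner's final pose is about -0.63 to -0.65 rad.
- **Spanner return:** The last pictures show it upright with its cross bar flat on the stand. The bar's centre was measured about 1 mm in x and 2.5 mm in y from the stand's centre (limit 6 mm); at pick-up the y offset was about 1 mm.
- **Everything else:** The gripper was open and clear above the stand. The other objects looked unmoved by eye in the side view; I made a difference image but did not inspect it.

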